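# Jack up the lapping wheel and hold it

### The job

Pull the drawer of the small bench-top drawer unit fully open, take out the lever jack, stand it on the bench with its round saddle centred under the marked lift point of the lapping machine (the front lug with the raised ring) and let go of it. Then pump the jack's handle: a full trial stroke down and all the way back up, then press it fully down again and finish while holding it down, so that the machine's bed stays raised on the jack alone and a colleague can shim its feet. Do not push on the machine itself with the arm, and leave the other things on the bench and on the drawer unit where they are.

Things in the scene. Friction and masses are not known exactly. Their poses are not given: they have to be found in the camera images.
- cabinet: Dark wooden drawer unit fixed on the bench, 160 deep (its x) x 280 wide (its y) x 113 mm high, one drawer; origin at the centre of its underside, the drawer front faces its own -x. A jar and a cork block stand on the rear part of its top.
- drawer (a joint): How far the drawer is pulled out along the unit's -x, in m: 0 shut, 0.14 fully open (stop). Drag 2 to 3 N; stays where left. Fully open, its whole inside (140 mm along the unit's x, 238 along y, floor 16 mm and side walls 60 mm above the bench, front panel to 109 mm) is clear of the unit's top.
- drawer_handle (a point): Middle of the drawer's horizontal steel bar handle: round bar 12 mm thick, 100 mm long along the unit's y, 85 mm above the bench, its centre 42 mm in front of the drawer's front (36 mm clear gap behind it), 28 mm below the unit's top. Moves with the drawer; its axes are those of the unit.
- jack: Steel lever jack, about 0.6 kg, upright in the drawer, crosswise. Base plate 50 x 8 mm, reaching 62 mm to its +x (saddle end) and 95 mm to -x (handle end). Two cheek plates form a tower 36 (x) x 36 mm (y), 8 to 76 mm high: grip its top part across y, from above. Lever pivot in the tower, 46 mm high. Origin: under the tower, at the plate's underside, z up; at 16 mm in the drawer, 0 on the bench.
- jack_lever (a joint): Angle of the jack's lever, rad: 0 handle fully up (a spring and the load return it), 0.5 fully down (stop). Takes roughly 6 to 10 N at the handle pad under load. From 0 to 0.5 the saddle rises 24 mm and the pad sinks 57 mm; the saddle meets the lug after about 10 mm of its rise.
- jack_saddle (a point): Centre of the ball-shaped saddle (radius 14 mm) on the lever, 48 mm from the pivot: handle up it lies 46.5 mm along the jack's +x from the origin and 34 mm above the underside (crown at 48 mm); handle down, at the same x, 58 mm above the underside.
- jack_handle (a point): Centre of the top face of the handle's flat rubber pad (48 mm long along the lever, 28 wide, 10 thick), on the lever 115 mm from the pivot at the jack's -x end: about 79 mm above the jack's underside with the handle up, about 22 mm with it down. Its x axis runs along the lever towards the saddle.
- lapper: Cast-iron lapping machine fixed on the bench: base plate 205 x 220 x 22 mm, hinged bed, flat wheel 152 mm across (top 106 mm high), upright crank handle to 168 mm. Origin on the bench straight below the lift point; its +x points from the lug into the machine (bed front at 35 mm, base at 40 mm; bench free under the lug), z up. The jack comes in from its -x side, both x axes parallel.
- lift_point (a point): The marked lift point: centre of the underside of the bed's middle front lug, 58 mm above the bench when the bed is down. The lug is 44 mm wide (machine's y), 14 thick, reaches 22 mm beyond this point to the machine's -x, with a raised ring on its top right above. The plain short ears 80 mm to either side are not lift points.
- lap_bed (a joint): Tilt of the machine's bed in rad: 0 resting on its feet, growing as the lug is lifted about the hinge 215 mm behind the lift point; about 0.06 with the jack's handle fully down. Falls back when let down.
- pendant: Violet glass pendant, 38 mm across, 15 high, lying on the bench; leave alone. Origin under its centre.
- pumice: Grey pumice block 85 x 55 x 34 mm (x, y, z); leave alone. Origin under its centre.
- loupe: Brass-rimmed loupe, 64 mm across, 14 high, with a handle to 91 mm along its x; leave alone. Origin under the lens centre.
- set_square: Steel set-square, legs 110 mm (along its x) and 85 mm, 12 high; leave alone. Origin under the middle of the long leg.
- grit_jar: Jar 48 mm across, 62 high, on the rear of the drawer unit's top; leave alone. Origin under its centre.
- cork_block: Cork block 70 x 45 x 28 mm on the rear of the drawer unit's top; leave alone. Origin under its centre.
- brush: Brush lying on the rear of the bench; leave alone. Origin at its underside.

How it is judged:
On the way, in this order (a step that is already met when the one before it is completed fails the run):
1. the drawer is pulled open (value of joint drawer above 0.12 m), for 0.1 s.
2. the jack stands upright on the bench, handle up, its saddle under the lift point, and is let go (angle between jack's own z axis and vertical below 0.06 rad and height (world z) of jack below 0.005 m and horizontal distance between jack_saddle and lift_point below 0.012 m and contact force between each of the arm, the fingers and jack below 0.3 N and value of joint jack_lever below 0.1 rad), for 0.2 s.
3. trial stroke: the handle is pressed down and the bed rises on the jack (value of joint jack_lever above 0.4 rad and value of joint lap_bed above 0.04 rad and contact force between jack and lapper above 3 N), for 0.1 s.
4. the handle is back up and the bed down on its feet (value of joint jack_lever below 0.1 rad and value of joint lap_bed below 0.006 rad), for 0.1 s.
At the end, for the whole second after the job is handed in: Jack upright on the bench (tilt < 0.06 rad), saddle within 16 mm of the lift point seen from above (12 mm when set down), arm pressing the jack > 2 N, lever > 0.4 rad, bed > 0.04 rad and at rest, carried by the jack > 3 N, arm not touching the machine (all of step 3 and angle between jack's own z axis and vertical below 0.06 rad and height (world z) of jack below 0.005 m and horizontal distance between jack_saddle and lift_point below 0.016 m and contact force between any of the arm, the fingers and jack above 2 N and velocity of joint lap_bed between -0.05 and 0.05 rad/s and contact force between each of the arm, the fingers and lapper below 0.5 N); the arm keeps its last pose, push and grip.
It fails at once if the arm pushes on the lapping machine itself (contact force between any of the arm, the fingers and lapper above 3 N).
It fails at once if another thing on the bench or the drawer unit is moved more than 30 mm (distance of any of pendant, pumice, loupe, set_square, grit_jar, cork_block, brush from where it was at the start of the episode above 0.03 m).
It also fails if it takes over 64 s, if anything falls off the work surface, if the arm or the gripper's body presses on something with over 40 N, if the wrist force passes 120 N, or if a joint passes its speed limit or range.

### The arm

A 6-joint arm with a two-finger parallel gripper is mounted at the origin on the work surface. World frame = base frame: x ahead of the robot, y to its left, z up, the work surface at z = 0. Lengths are in m, angles in rad, forces in N, time in s.
With the tool pointing down it reaches from about 0.4 to 0.825 m from the base axis. Payload 7 kg.
Tool frame: the origin (TCP) lies on the centre line of the jaws, within the pads' length; the fingertips stand 19 mm ahead of it and the grasp point (between the pads) is the TCP; z points along the fingers, y is the direction in which the jaws open and shut (so a half turn about z gives the same grasp; the last joint's range is limited). The gripper opens to 85 mm and grips with 20 to 120 N. Pads are 22 mm wide; open, the fingers measure 114 mm over their backs; the gripper's body (76 mm by 85 mm) begins 54 mm behind the grasp point. The pads swing forward as they close: fully open they stand 13 mm farther back than shut.
Start: joints at [1.444, 0.359, 0.012, 0, -1.224, -0.288], TCP at [0.272, 0.618, 0.219] pointing down, gripper open.
Joint ranges: [-3.07, 3.07], [-1.43, 2.12], [-1.02, 1.25], [-3.03, 1.67], [-3.05, -0], [-3.03, 3.03]. Speed limits (rad/s): [2.39, 2.39, 3.01, 3.14, 3.14, 3.14].

### API

Orientations are given as a unit quaternion [w, x, y, z].
In Python, from bench import observe, optics, ticket gives the robot as it stands.
- The arm moves only by the tool move_arm, never from a script. Its arguments are lists of equal length, an entry for each row: "offset": the shift along the tool's x, y, z in m, a list of three; "turn": the turn about the tool's z in degrees; "grip": the finger opening in m, from 0 to 0.0854. A call has 1 to 12 rows; each row is the pose to reach, as a shift and turn from the pose measured when the call began, along the tool's axes at that moment; what a row does not reach only later rows make up. A row lasts 1/8 s, in which the tool goes at most 62.5 mm and 10.7 degrees, less where a joint would pass 70% of its speed; a pose out of reach is approached as far as the arm can. A call with a gripper value outside its range is refused whole. The fingers move at their own pace and stop on an object; "newtons" is the grip in N (left out, the last holds). Time passes only in rows, so rows that repeat a pose let the fingers close. It gives the time, the measured TCP pose, the force and the opening at its end, in the units of the state.
- observe(): the state, without advancing time (a new reading comes with each control period).
- optics.camera(name): name is "scene" or "top"; returns (picture, depth): 384x512x3 uint8, red, green, blue; 384x512 float32, m along the optical axis (not along the pixel's ray), 0 where there is no reading.
- optics.calibration(name): a dict with "fx", "fy", "cx", "cy" (pixels), "R" (3x3) and "t" (3): a world point X has camera coordinates R X + t. Camera axes: x right, y down, z forward; pixel columns grow to the right and rows downward; lengths in m; the calibration is good to about 2 mm. A picture is of the moment at which its call begins. calibration takes no time and is no camera call.
- ticket.finish_job(): hands the job in, once; it reports no verdict.
The state is a dict: "clock": time; "joint_pos": joint angles; "qd": joint speeds; "effort": joint torques, N m; "ee_pos": TCP position; "eef_rot": TCP orientation; "wrist_force": force on the tool from outside, world axes, zero at the start; "moment": the same for the moment, N m; "width": finger opening in m.
Only numpy, scipy, OpenCV 4.12 (cv2) and the standard library are available. Lean on these libraries where they do the work, as an engineer would, in place of code of your own. Each camera call takes 0.05 s, during which the arm holds its last target.

## Working session

There is one attempt and no reset: what is moved stays moved. The work goes in short steps, Python scripts to look and compute and a tool call to move; the robot and the scene stay as the last step left them, time stands still between calls to the robot, and variables do not carry over. Pictures are saved under pics/ and viewed, and the job is handed in when it is done.

Besides the shell and the picture viewer there is one more tool, called after "Request:" as name(argument=value, ...), one argument or row to a line, values as JSON. move_arm: Moves the arm, as the interface text tells. Its arguments: {"type":"object","properties":{"offset":{"type":"array"},"turn":{"type":"array"},"grip":{"type":"array"},"newtons":{"type":"number"}},"required":["offset","turn","grip"]}

```bash
mkdir -p pics; ls
cat > h.py <<'E'
import numpy as np, cv2
from bench import observe, optics, ticket
from scipy.spatial.transform import Rotation as Ro
def cap(name,tag):
    p,d=optics.camera(name)
    cv2.imwrite(f'pics/{tag}.png',p[:,:,::-1]); np.savez(f'pics/{tag}.npz',p=p,d=d)
    return p,d
def ray(name,u,v,z):
    c=optics.calibration(name);R=np.array(c['R']);t=np.array(c['t'])
    o=-R.T@t; r=R.T@np.array([(u-c['cx'])/c['fx'],(v-c['cy'])/c['fy'],1])
    return o+r*(z-o[2])/r[2]
def cloud(name,d):
    c=optics.calibration(name);R=np.array(c['R']);t=np.array(c['t'])
    v,u=np.mgrid[:d.shape[0],:d.shape[1]]
    P=np.stack([(u-c['cx'])/c['fx']*d,(v-c['cy'])/c['fy']*d,d],-1)
    W=(P-t)@R
    W[d==0]=np.nan
    return W
def totool(dw):
    s=observe();q=s['eef_rot'];return Ro.from_quat([q[1],q[2],q[3],q[0]]).inv().apply(dw)
E
python3 - <<'E'
from h import *
s=observe();print({k:np.round(v,3).tolist() for k,v in s.items()})
for n in('scene','top'):
    p,d=cap(n,n+'0'); c=optics.calibration(n);print(n,c['fx'],np.round(c['R'],2).tolist(),(-np.array(c['R']).T@c['t']).round(3))
E
```

```text
pics
{'clock': 0.0, 'joint_pos': [1.444, 0.359, 0.011, -0.0, -1.224, -0.288], 'qd': [0.001, -0.0, 0.001, 0.002, -0.001, -0.001], 'effort': [0.003, -58.332, 29.342, 6.936, -0.006, 0.0], 'ee_pos': [0.272, 0.617, 0.218], 'eef_rot': [0.001, 0.979, -0.206, -0.0], 'wrist_force': [0.315, -0.109, 0.782], 'moment': [0.007, 0.026, -0.01], 'width': 0.085}
scene 456.7653633225683 [[-0.4, 0.92, -0.02], [0.76, 0.32, -0.57], [-0.52, -0.24, -0.82]] [1.202 0.253 1.079]
top 405.74896699373863 [[-0.03, -1.0, 0.01], [-1.0, 0.03, -0.05], [0.05, -0.01, -1.0]] [ 0.527 -0.05   1.417]
```

View pics/scene0.png

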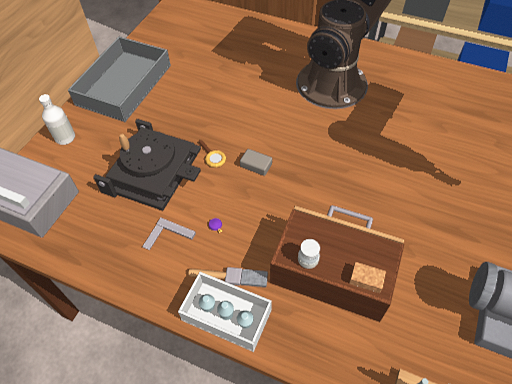

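View pics/top0.png

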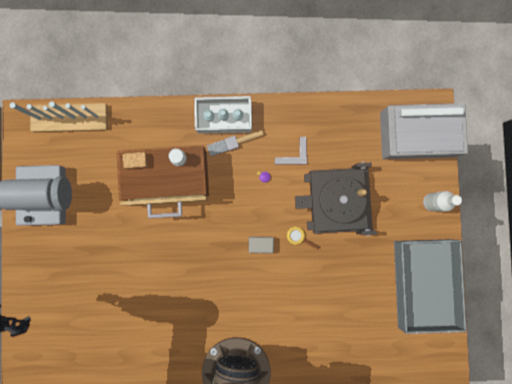

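The scene view shows the drawer unit with its bar handle at about (350,215) and the lapper at about (150,165). In the top view the handle bar is at about (165,213), the lapper's lug at about (302,202), the pendant at (265,177), the pumice at (261,245) and the loupe at (296,236). I'll measure these next.

Run:
```python
from h import *
for n in('top','scene'):
    f=np.load(f'pics/{n}0.npz');p,d=f['p'],f['d'];W=cloud(n,d)
    hsv=cv2.cvtColor(p,cv2.COLOR_RGB2HSV)
    print(n)
    bm=(W[...,2]<.01); 
    if n=='top':
        print('bench z', np.nanmedian(W[230:320,100:140,2]))
        # handle bar
        sub=W[195:225,130:200]; m=(sub[...,2]>.06)
        img=cv2.resize(p[90:270,100:390][:,:,::-1],None,fx=2.7,fy=2.7,interpolation=cv2.INTER_CUBIC);cv2.imwrite('pics/topz.png',img)
        for r in range(196,222,2): print(r,[int(1000*W[r,c,2]) if d[r,c] else -1 for c in range(140,212,5)])
        print('lug')
        for r in range(188,218,2): print(r,[int(1000*W[r,c,2]) if d[r,c] else -1 for c in range(286,330,3)])
        for q in [(302,202),(165,213),(265,177),(261,245),(296,236)]: print(q,W[q[1],q[0]].round(3))
    else:
        img=cv2.resize(p[190:330,240:440][:,:,::-1],None,fx=4,fy=4,interpolation=cv2.INTER_CUBIC);cv2.imwrite('pics/scz.png',img)
        img=cv2.resize(p[110:220,80:240][:,:,::-1],None,fx=5,fy=5,interpolation=cv2.INTER_CUBIC);cv2.imwrite('pics/scl.png',img)
```

```text
top
bench z 0.00029643192560717624
196 [114, 114, 116, 111, 114, 111, 114, 110, 110, 16, 16, 12, 17, 8, -2]
198 [113, 112, 112, 13, 11, 12, 15, 14, 17, 110, 106, 110, 108, 111, 0]
200 [16, 18, 20, 110, 105, 109, 109, 109, 109, 105, 105, 110, 95, 76, 0]
202 [108, 104, 110, 109, 104, 106, 96, 75, 90, 31, -1, 1, -4, 2, 0]
204 [89, 68, 87, 25, 0, 2, 4, 0, 86, 1, 0, 3, 0, 10, 1]
206 [-1, 5, 90, -3, -1, -1, 5, 1, 88, 0, 0, 1, -1, -3, 3]
208 [3, 5, 91, 1, -4, 4, -5, -1, 87, 3, -1, 0, -4, 7, -3]
210 [6, -1, 81, 2, 3, -1, 4, 0, 88, -1, -6, 2, 4, 4, 4]
212 [2, 0, 90, -1, -4, -4, 1, -3, 90, 1, -1, -4, 0, 0, -5]
214 [-5, 5, 91, 0, 87, 88, 91, 94, 92, 0, 5, 10, 1, -1, 3]
216 [0, 1, 96, 97, 93, 94, 88, 89, 89, 2, 0, 0, 4, 2, -1]
218 [0, 3, 87, 2, -7, -2, 6, -2, 3, 0, 3, 0, -1, 0, -1]
220 [0, 6, 2, -2, -1, -4, 5, -2, 0, 0, -1, -2, 1, -3, -3]
lug
188 [-3, 0, 4, -1, 1, 1, 2, 3, 19, 72, 70, 71, 76, 105, 107]
190 [0, -4, -1, 3, -3, 0, 4, 0, 18, 72, 69, 72, 106, 103, 107]
192 [1, -6, 2, -2, -1, 0, 7, 2, 13, 73, 74, 70, 107, 103, 111]
194 [-3, -3, 4, -1, 0, 3, -5, 2, 7, 74, 72, 73, 108, 105, 98]
196 [4, 
[... 170 characters left out ...]
3, 107, 108, 105]
202 [1, -2, 1, 64, 72, 72, 71, 72, 71, 77, 71, 75, 110, 108, 103]
204 [0, 1, -1, 71, 71, 66, 74, 72, 74, 66, 74, 76, 103, 105, 110]
206 [1, 0, -5, 65, 69, 76, 74, 73, 72, 75, 71, 71, 104, 107, 108]
208 [-6, 4, -3, 61, 70, 71, 70, 70, 72, 69, 72, 66, 100, 105, 107]
210 [-1, 2, 0, 0, 7, 0, 0, -2, 0, 71, 68, 67, 104, 107, 110]
212 [-1, 1, 0, 1, 1, 0, -1, 1, 0, 70, 73, 72, 71, 110, 103]
214 [0, -2, -1, 0, 2, 2, 0, 0, -3, 68, 70, 67, 73, 107, 107]
216 [4, -2, 0, 1, 2, 0, -1, -5, 0, 70, 72, 70, 71, 72, 102]
(302, 202) [ 0.569 -0.237  0.071]
(165, 213) [ 0.547  0.232 -0.   ]
(265, 177) [ 0.662 -0.119  0.014]
(261, 245) [ 0.429 -0.098  0.036]
(296, 236) [ 0.454 -0.221  0.007]
scene
```

View pics/topz.png

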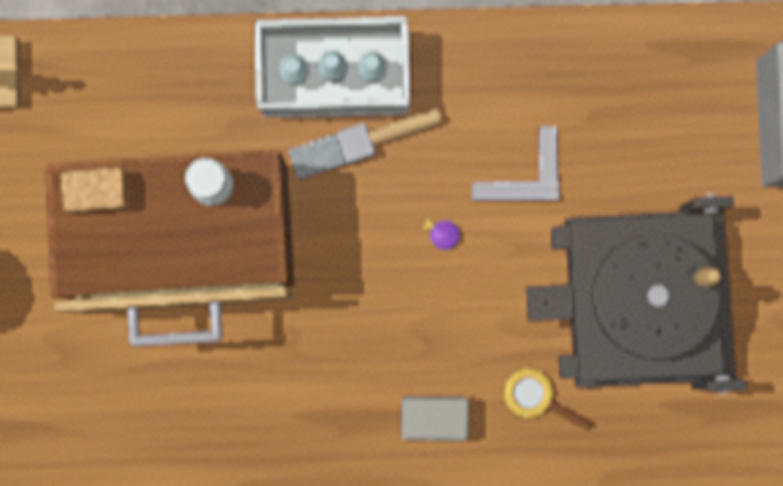

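View pics/scz.png

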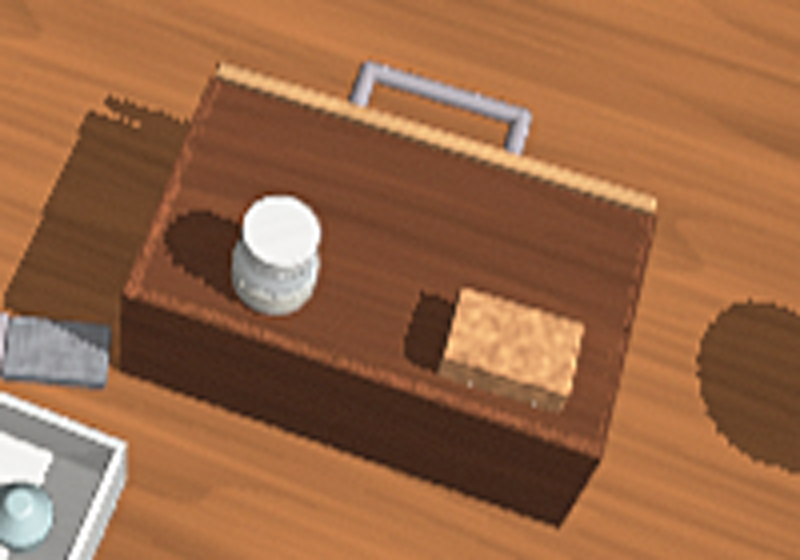

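View pics/scl.png

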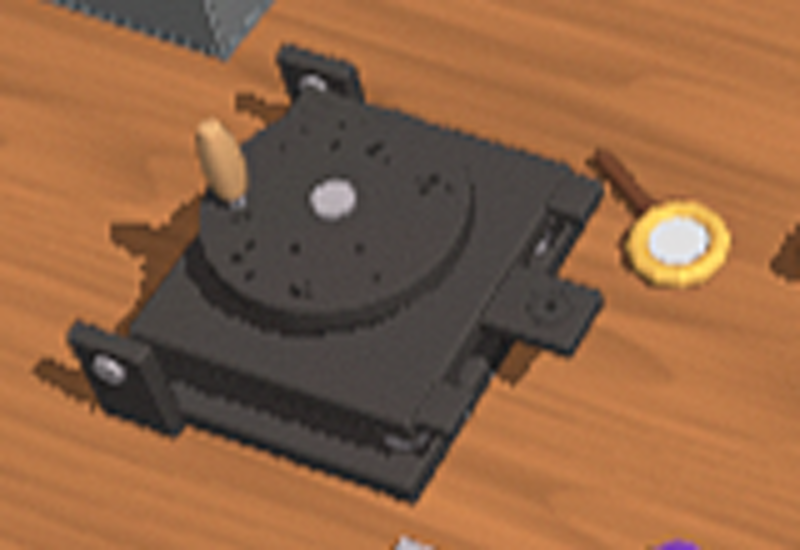

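The zooms show the handle bar clearly. The lug has its ring at about (548,302) in the 2.7x top zoom. I'll fit the bar's line and the lug's rectangle.

Run:
```python
from h import *
f=np.load('pics/top0.npz');p,d=f['p'],f['d'];W=cloud('top',d)
# bar
s=W[212:221,145:186]; m=(s[...,2]>.075)&(s[...,2]<.105)
P=s[m]; P=P[np.abs(P[:,0]-np.median(P[:,0]))<.012]
v,_,_=[*cv2.fitLine(P[:,:2].astype(np.float32),cv2.DIST_HUBER,0,.01,.01)[:2],0]
print('bar',P.mean(0).round(4),P.min(0).round(3),P.max(0).round(3),len(P),'angle deg',np.degrees(np.arctan2(v[1],v[0])))
# cabinet top front edge/sides
s=W[140:205,105:215]; m=np.abs(s[...,2]-.111)<.012
r=cv2.minAreaRect(s[m][:,:2].astype(np.float32)*1000);print('unit top',r)
# lug
hsv=cv2.cvtColor(p,cv2.COLOR_RGB2HSV)
s=W[192:214,288:308]; m=np.abs(s[...,2]-.072)<.015
P=s[m]; print('lug',P.mean(0),len(P)); r=cv2.minAreaRect(P[:,:2].astype(np.float32)*1000);print(r,cv2.boxPoints(r))
# bed front edge & sides
s=W[160:240,300:380]; m=(s[...,2]>.06)&(s[...,2]<.085)
img=np.zeros((384,512),np.uint8); img[160:240,300:380]=((s[...,2]>.06)).astype(np.uint8)
# bed front edge: for rows first col with z>60
L=[]
for rr in list(range(183,194))+list(range(212,224)):
    c=np.nonzero(W[rr,290:330,2]>.055)[0][0]+290-.5
    L.append(ray('top',c,rr,.072))
L=np.array(L,np.float32);l=cv2.fitLine(L[:,:2],cv2.DIST_HUBER,0,.01,.01).ravel();print('front',l,L.mean(0))
# lug end edge/side edges at subpixel by grayscale
g=cv2.cvtColor(p,cv2.COLOR_RGB2GRAY).astype(float)
for rr in (197,200,203,206): print(rr,g[rr,288:302].astype(int))
for cc in (296,298,300,302,304): print(cc,g[190:214,cc].astype(int))
```

```text
Traceback (most recent call last):
IndexError: index 1 is out of bounds for axis 0 with size 1
```

```bash
cat > m.py <<'E'
from h import *
f=np.load('pics/top0.npz');p,d=f['p'],f['d'];W=cloud('top',d)
s=W[212:221,145:186]; m=(s[...,2]>.075)&(s[...,2]<.105)
P=s[m]; P=P[np.abs(P[:,0]-np.median(P[:,0]))<.012]
v=cv2.fitLine(P[:,:2].astype(np.float32),cv2.DIST_HUBER,0,.01,.01).ravel()
print('bar',P.mean(0).round(4),P.min(0).round(3),P.max(0).round(3),len(P),'angle deg',np.degrees(np.arctan2(v[1],v[0])))
s=W[140:205,105:215]; m=np.abs(s[...,2]-.111)<.012
r=cv2.minAreaRect(s[m][:,:2].astype(np.float32)*1000);print('unit top',r)
s=W[192:214,288:308]; m=np.abs(s[...,2]-.072)<.015
P=s[m]; print('lug',P.mean(0),len(P)); r=cv2.minAreaRect(P[:,:2].astype(np.float32)*1000);print(r,cv2.boxPoints(r))
L=[]
for rr in list(range(184,194))+list(range(212,222)):
    c=np.nonzero(W[rr,290:330,2]>.055)[0][0]+290-.5
    L.append(ray('top',c,rr,.072))
L=np.array(L,np.float32);l=cv2.fitLine(L[:,:2].copy(),cv2.DIST_HUBER,0,.01,.01).ravel();print('front',l,L.mean(0))
g=cv2.cvtColor(p,cv2.COLOR_RGB2GRAY).astype(float)
for rr in (197,200,203,206): print(rr,g[rr,288:302].astype(int))
for cc in (296,298,300,302,304): print(cc,g[190:214,cc].astype(int))
E
python3 m.py
```

```text
bar [0.539  0.2184 0.0903] [0.531 0.162 0.082] [0.55  0.27  0.097] 138 angle deg -89.26143
unit top ((668.167236328125, 221.0592041015625), (176.64463806152344, 281.52337646484375), 2.134532928466797)
lug [ 0.56922514 -0.23315241  0.07236004] 171
((567.952392578125, -233.490966796875), (40.578922271728516, 43.51220703125), 87.646240234375) [[ 545.3814  -252.8698 ]
 [ 588.8569  -254.65681]
 [ 590.5234  -214.11214]
 [ 547.0479  -212.32512]]
front [ 0.9996316   0.02714288  0.5669381  -0.26820678] [ 0.5669381  -0.26820678  0.07200001]
197 [138 138 139 140 141 139 122  98  92  91  92  90  93  88]
200 [139 139 138 141 140 141 134  98  92  92  89  92  97  90]
203 [141 143 141 140 143 146 138 100  90  95  91  92  95  89]
206 [142 141 139 139 140 138 133 100  93  94  95  93  93  92]
296 [139 140 141 143 142 126  98  92  91  91  92  91  91  90  93  92  93  93
 100 117 131 133 130 131]
298 [138 141 142 144 142 128 101  92  95  91  89  89  92  91  89  96  95  93
 100 116 132 134 132 128]
300 [138 139 140 143 143 126  96  93  96  94  97  93  94  95  91  91  93  95
  99 117 133 132 131 130]
302 [137 141 141 143 141 128 100  90  89  90  90  82  79  87  92  91  89  94
 104 121 132 131 131 128]
304 [137 139 139 140 134 113  95  91  92  88  92  94  93  93  88  90  93  96
 106 123 132 133 129 128]
```

```bash
cat > m2.py <<'E'
from h import *
f=np.load('pics/top0.npz');p,d=f['p'],f['d'];W=cloud('top',d)
g=cv2.GaussianBlur(cv2.cvtColor(p,cv2.COLOR_RGB2GRAY),(3,3),0).astype(float)
def edge(prof):  # subpixel steepest
    e=np.abs(np.diff(prof)); i=int(np.argmax(e)); w=e[max(0,i-2):i+3]; x=np.arange(max(0,i-2),max(0,i-2)+len(w))
    return (w*x).sum()/w.sum()+.5
def fit(P,n):
    P=np.array(P,np.float32)[:,:2].copy(); l=cv2.fitLine(P,cv2.DIST_HUBER,0,.001,.001).ravel()
    r=np.abs((P-l[2:])@[-l[1],l[0]]); print(n,l.round(4),'ang',np.degrees(np.arctan2(l[1],l[0])).round(2),'res',r.mean().round(4)); return l
R=lambda u,v,z: ray('top',u,v,z)
a=fit([R(288+edge(g[r,288:302]),r,.072) for r in range(197,208)],'lug end')
b=fit([R(c,188+edge(g[188:202,c]),.072) for c in range(296,308)],'lug far side')
c_=fit([R(c,202+edge(g[202:214,c]),.072) for c in range(296,308)],'lug near side')
fr=fit([R(304+edge(g[r,304:314]),r,.072) for r in list(range(184,193))],'front far')
print('hub')
hs=cv2.cvtColor(p,cv2.COLOR_RGB2HSV)
m=np.zeros(g.shape,bool); m[190:210,335:353]=g[190:210,335:353]>130
v,u=np.nonzero(m);hub=R(u.mean(),v.mean(),.108);print(u.mean(),v.mean(),len(u),hub)
# ring
m=g[196:208,298:308]; print(m.astype(int))
for z in(.072,):
  print('ring~',R(303,202,z))
# scene ring
f=np.load('pics/scene0.npz');q=f['p'];gs=cv2.cvtColor(q,cv2.COLOR_RGB2GRAY);print(gs[166:177,184:196]);
print('scene ring',ray('scene',80+548/5-.4,110+306/5-.4,.074))
# wood blob cabinet front strip line
E
python3 m2.py
```

```text
lug end [ 0.9998 -0.0189  0.5685 -0.2118] ang -1.08 res 0.0002
lug far side [ 0.0311 -0.9995  0.5923 -0.2362] ang -88.22 res 0.0003
lug near side [ 0.045  -0.999   0.5479 -0.2313] ang -87.42 res 0.0011
front far [ 0.9999 -0.0102  0.6152 -0.2637] ang -0.58 res 0.0002
hub
343.0869565217391 199.0 46 [ 0.57418395 -0.36502953  0.108     ]
[[105 104 103 103 104 102  99  97  97  97]
 [ 94  94  94  93  92  93  92  91  91  92]
 [ 93  93  94  92  91  91  91  90  91  92]
 [ 92  93  94  93  91  91  90  90  91  92]
 [ 91  93  93  91  90  92  92  91  92  92]
 [ 91  93  92  88  86  91  93  92  92  92]
 [ 92  93  92  86  85  90  93  93  93  92]
 [ 92  92  92  89  88  91  92  92  92  92]
 [ 92  91  92  91  91  91  91  92  93  92]
 [ 93  92  92  92  92  92  92  92  93  93]
 [ 94  93  93  92  92  92  93  94  93  92]
 [ 95  95  95  96  96  96  98  99  97  92]]
ring~ [ 0.56931175 -0.24003469  0.072     ]
[[ 72  69  72  72  72  74  69  71  75  62  85 108]
 [ 71  70  70  72  72  72  68  70  67  70  71  75]
 [ 70  71  63  68  70  69  63  67  59  71  68  70]
 [ 71  72  65  65  68  68  65  67  65  65  73  72]
 [ 72  65  66  68  74  57  48  68  72  64  71  73]
 [ 73  55  64  71  71  49  40  66  72  71  64  71]
 [ 73  63  66  72  77  67  62  74  73  68  66  72]
 [ 73  72  61  61  67  73  74  68  69  66  70  73]
 [ 72  72  67  55  63  65  65  64  67  72  72  73]
 [ 73  72  70  66  69  66  67  69  71  73  72  75]
 [ 60  71  74  74  73  74  71  73  74  71  73  75]]
scene ring [ 0.57111505 -0.23682285  0.074     ]
```

Request:
move_arm(
  offset=[
    [0.04,0.025,0.005],
    [0.08,0.051,0.01],
    [0.12,0.076,0.015],
    [0.16,0.102,0.02],
    [0.2,0.127,0.02],
    [0.24,0.152,0.025],
    [0.28,0.178,0.03],
    [0.32,0.203,0.035],
    [0.36,0.229,0.04],
    [0.406,0.258,0.049],
    [0.406,0.258,0.049],
    [0.406,0.258,0.049],
  ],
  turn=[7,14,21,28,35,42,49,56,63,64.6,64.6,64.6],
  grip=[0.036,0.036,0.036,0.036,0.036,0.036,0.036,0.036,0.036,0.036,0.036,0.036],
  newtons=40,
)

```text
clock: 1.6
ee_pos: [0.5394, 0.2172, 0.1688]
eef_rot: [0.001, 0.717, -0.697, 0.0]
wrist_force: [-0.6, -0.5, 0.2]
width: 0.0359
```

Run:
```python
from h import *
s=observe();print({k:np.round(v,3).tolist() for k,v in s.items()})
q=s['eef_rot'];M=Ro.from_quat([q[1],q[2],q[3],q[0]]).as_matrix();print(M.round(3))
print(totool(np.array([.539,.2184,.085])-s['ee_pos']).round(4))
cap('scene','s1')
```

```text
{'clock': 1.6, 'joint_pos': [0.719, 0.245, -0.269, 0.001, -1.059, -0.692], 'qd': [0.026, -0.006, 0.004, 0.001, -0.0, -0.001], 'effort': [-1.057, -46.753, 26.985, 6.417, -0.021, 0.03], 'ee_pos': [0.539, 0.217, 0.169], 'eef_rot': [0.001, 0.717, -0.697, 0.0], 'wrist_force': [-0.642, -0.454, 0.21], 'moment': [0.041, 0.053, 0.007], 'width': 0.036}
[[ 0.028 -1.    -0.001]
 [-1.    -0.028 -0.002]
 [ 0.002  0.001 -1.   ]]
[-0.0014  0.0002  0.0838]
```

View pics/s1.png

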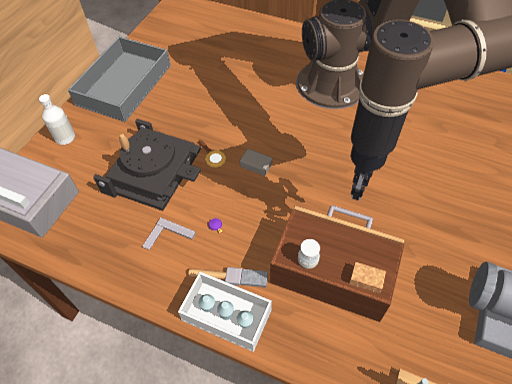

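The gripper hangs above the bar, with its tips at about (358,195) and the bar at about (350,213). Next I'll lower it and grip.

Request:
move_arm(
  offset=[
    [-0.001,0,0.04],
    [-0.001,0,0.075],
    [-0.001,0,0.084],
    [-0.001,0,0.084],
    [-0.001,0,0.084],
    [-0.001,0,0.084],
    [-0.001,0,0.084],
  ],
  turn=[0,0,0,0,0,0,0],
  grip=[0.036,0.036,0.036,0.036,0,0,0],
  newtons=40,
)

```text
clock: 2.52
ee_pos: [0.5394, 0.2189, 0.0858]
eef_rot: [0.0, 0.717, -0.697, 0.0]
wrist_force: [-0.7, -0.1, -1.0]
width: -0.0002
```

Run:
```python
from h import *
p,d=cap('scene','s2'); cv2.imwrite('pics/s2z.png',cv2.resize(p[140:260,290:430][:,:,::-1],None,fx=5,fy=5,interpolation=cv2.INTER_CUBIC))
p,d=cap('top','t2'); cv2.imwrite('pics/t2z.png',cv2.resize(p[180:300,100:250][:,:,::-1],None,fx=5,fy=5,interpolation=cv2.INTER_CUBIC))
print(observe()['ee_pos'],observe()['width'])
```

```text
[0.53929918 0.21874405 0.08547131] -3.541045405911868e-05
```

View pics/s2z.png

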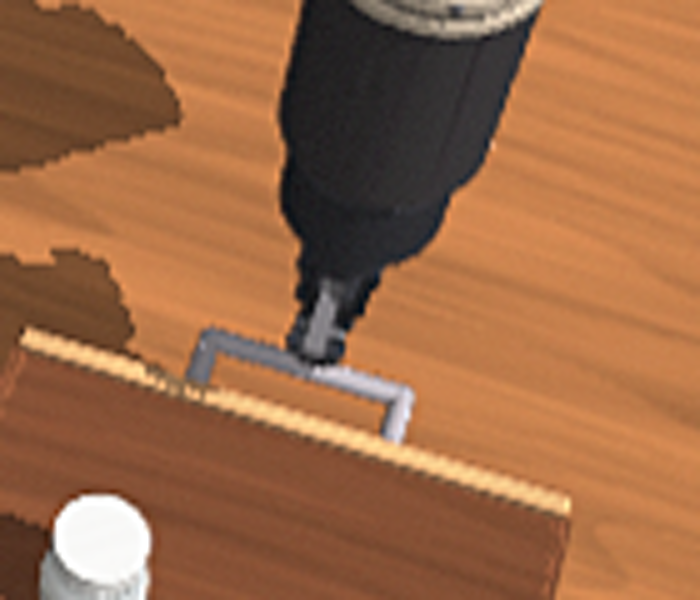

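View pics/t2z.png

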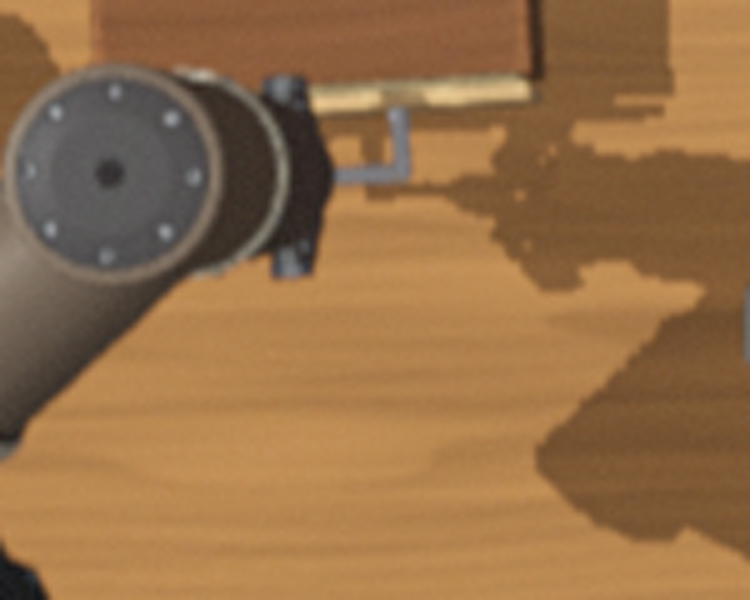

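Run:
```python
from h import *
for z in(.066,.075,.085,.1): print(z,ray('scene',290+318/5-.4,140+362/5-.4,z))
# bar ends/middle in scene s2z, top of image: bar centerline at (235,345),(385,385)
for q in[(225,342),(270,356),(360,380),(395,392)]: print(ray('scene',290+q[0]/5-.4,140+q[1]/5-.4,.088))
for q in[(370,178),(398,176)]: print('top',ray('top',100+q[0]/5-.4,180+q[1]/5-.4,.091))
f=np.load('pics/scene0.npz');W=cloud('scene',f['d'])
for c in range(335,370,4):
    col=W[200:225,c]; k=[(r+200,col[r].round(3).tolist()) for r in range(25) if .07<col[r,2]<.1]; print(c,k[:4])
c=optics.calibration('scene')
X=np.array([.539,.2185,.066]);x=np.array(c['R'])@X+c['t'];print(x[:2]/x[2]*[c['fx'],c['fy']]+[c['cx'],c['cy']])
```

```text
0.066 [0.52021775 0.21986073 0.066     ]
0.075 [0.52627911 0.2201561  0.075     ]
0.085 [0.53301394 0.2204843  0.085     ]
0.1 [0.54311619 0.22097659 0.1       ]
[0.54178581 0.17320841 0.088     ]
[0.54103027 0.19698616 0.088     ]
[0.53722465 0.24324548 0.088     ]
[0.53730104 0.26146254 0.088     ]
top [0.53768591 0.18608017 0.091     ]
top [0.53846563 0.16784067 0.091     ]
335 [(207, [0.542, 0.174, 0.093]), (208, [0.54, 0.174, 0.087]), (209, [0.545, 0.175, 0.09]), (210, [0.548, 0.176, 0.089])]
339 [(208, [0.541, 0.184, 0.094]), (209, [0.542, 0.185, 0.091]), (210, [0.546, 0.186, 0.092]), (211, [0.548, 0.187, 0.09])]
343 [(209, [0.541, 0.194, 0.094]), (210, [0.539, 0.195, 0.088]), (211, [0.542, 0.196, 0.088]), (212, [0.544, 0.197, 0.087])]
347 [(210, [0.538, 0.204, 0.092]), (211, [0.541, 0.205, 0.092]), (212, [0.544, 0.206, 0.092]), (213, [0.546, 0.207, 0.091])]
351 [(212, [0.539, 0.216, 0.091]), (213, [0.542, 0.216, 0.091]), (214, [0.545, 0.217, 0.091]), (215, [0.546, 0.218, 0.088])]
355 [(213, [0.539, 0.226, 0.092]), (214, [0.54, 0.227, 0.09]), (215, [0.545, 0.227, 0.093]), (216, [0.545, 0.228, 0.088])]
359 [(214, [0.538, 0.236, 0.092]), (215, [0.541, 0.237, 0.093]), (216, [0.543, 0.238, 0.091]), (217, [0.545, 0.238, 0.09])]
363 [(215, [0.535, 0.246, 0.089]), (216, [0.539, 0.247, 0.091]), (217, [0.541, 0.248, 0.089]), (218, [0.545, 0.248, 0.091])]
367 [(217, [0.538, 0.257, 0.091]), (218, [0.542, 0.258, 0.093]), (219, [0.544, 0.259, 0.091]), (220, [0.547, 0.259, 0.091])]
[350.62274058 217.47711915]
```

Run:
```python
from h import *
f=np.load('pics/s2.npz');W=cloud('scene',f['d'])
for r in range(194,218,1): print(r,[tuple((1000*W[r,c][[0,1,2]]).astype(int)) for c in range(346,364,3)])
print(observe()['wrist_force'],observe()['ee_pos'])
p=f['p'];cv2.imwrite('pics/s2zz.png',cv2.resize(p[180:225,325:385][:,:,::-1],None,fx=13,fy=13,interpolation=cv2.INTER_NEAREST))
```

```text
194 [(np.int64(425), np.int64(181), np.int64(1)), (np.int64(421), np.int64(189), np.int64(0)), (np.int64(572), np.int64(208), np.int64(212)), (np.int64(576), np.int64(214), np.int64(221)), (np.int64(577), np.int64(221), np.int64(225)), (np.int64(575), np.int64(227), np.int64(227))]
195 [(np.int64(428), np.int64(182), np.int64(0)), (np.int64(423), np.int64(190), np.int64(-2)), (np.int64(576), np.int64(209), np.int64(213)), (np.int64(578), np.int64(215), np.int64(220)), (np.int64(580), np.int64(222), np.int64(226)), (np.int64(575), np.int64(228), np.int64(223))]
196 [(np.int64(429), np.int64(183), np.int64(-3)), (np.int64(428), np.int64(191), np.int64(0)), (np.int64(577), np.int64(209), np.int64(210)), (np.int64(575), np.int64(216), np.int64(211)), (np.int64(577), np.int64(222), np.int64(218)), (np.int64(576), np.int64(228), np.int64(220))]
197 [(np.int64(435), np.int64(184), np.int64(0)), (np.int64(556), np.int64(202), np.int64(175)), (np.int64(578), np.int64(210), np.int64(209)), (np.int64(577), np.int64(216), np.int64(211)), (np.int64(576), np.int64(223), np.int64(213)), (np.int64(5
[... 5179 characters left out ...]
t64(92))]
216 [(np.int64(495), np.int64(203), np.int64(0)), (np.int64(493), np.int64(210), np.int64(0)), (np.int64(546), np.int64(221), np.int64(85)), (np.int64(544), np.int64(228), np.int64(87)), (np.int64(542), np.int64(235), np.int64(88)), (np.int64(544), np.int64(242), np.int64(95))]
217 [(np.int64(498), np.int64(204), np.int64(0)), (np.int64(496), np.int64(211), np.int64(0)), (np.int64(490), np.int64(219), np.int64(-3)), (np.int64(545), np.int64(228), np.int64(84)), (np.int64(545), np.int64(236), np.int64(89)), (np.int64(543), np.int64(243), np.int64(90))]
[ 0.61865146 -0.97698614  0.20283177] [0.53929918 0.21874405 0.08547131]<stdin>:3: RuntimeWarning: invalid value encountered in cast
```

View pics/s2zz.png

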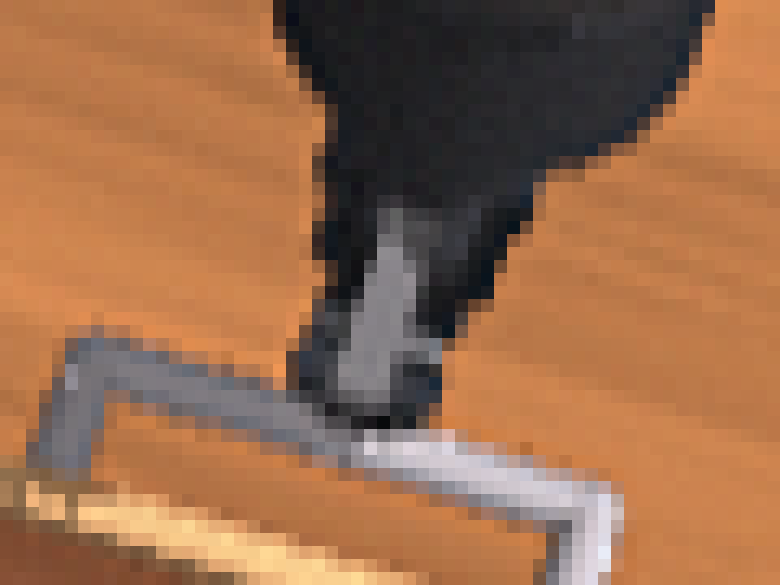

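Run:
```python
from h import *
c=optics.calibration('scene')
def pr(X):
    x=np.array(c['R'])@np.array(X)+c['t'];return (x[:2]/x[2]*[c['fx'],c['fy']]+[c['cx'],c['cy']]).round(1)
for z in(.15,.16,.169,.18): print('s1',z,pr([.539,.217,z]),pr([.565,.217,z]))
for z in(.066,.075,.085,.095): print('s2',z,pr([.539,.2187,z]),pr([.553,.2187,z]))
p=np.load('pics/s1.npz')['p'];cv2.imwrite('pics/s1zz.png',cv2.resize(p[160:225,325:385][:,:,::-1],None,fx=9,fy=9,interpolation=cv2.INTER_NEAREST))
s=observe();print(np.round(s['joint_pos'],4),s['effort'],s['moment'])
```

```text
s1 0.15 [355.4 199.2] [352.3 207.4]
s1 0.16 [356.1 196.9] [353.  205.2]
s1 0.169 [356.7 194.8] [353.6 203.1]
s1 0.18 [357.5 192.2] [354.4 200.5]
s2 0.066 [350.7 217.5] [349.1 221.8]
s2 0.075 [351.2 215.7] [349.7 220. ]
s2 0.085 [351.9 213.6] [350.3 217.9]
s2 0.095 [352.5 211.5] [350.9 215.8]
[ 0.7217  0.3275 -0.3677  0.0009 -0.8762 -0.6937] [ 3.28591210e-02 -5.06086814e+01  2.40379125e+01  5.67968801e+00
 -4.72656699e-03 -1.68642146e-04] [-0.0528268   0.02004705  0.0235455 ]
```

View pics/s1zz.png

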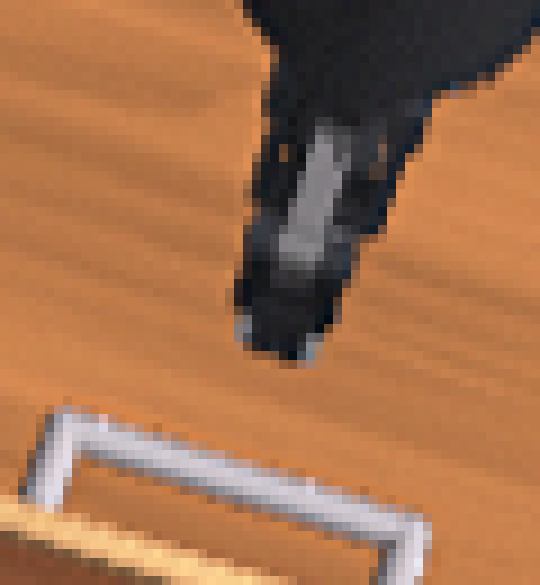

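Run:
```python
from h import *
f=np.load('pics/t2.npz');W=cloud('top',f['d'])
for c in (156,157,158,159,160):
  print(c,[(r,*(1000*W[r,c][[0,2]]).astype(int).tolist()) for r in range(193,238) if f['d'][r,c]>0 and W[r,c,2]>.05][::1])
```

```text
156 [(193, 610, 108), (194, 607, 110), (195, 603, 114), (196, 596, 192), (197, 593, 191), (198, 590, 194), (199, 586, 197), (200, 583, 204), (201, 575, 319), (202, 571, 338), (203, 568, 354), (204, 565, 364), (205, 562, 377), (206, 559, 381), (207, 556, 422), (208, 553, 424), (209, 551, 422), (210, 548, 425), (211, 546, 426), (212, 543, 426), (213, 541, 427), (214, 538, 427), (215, 536, 427), (216, 534, 428), (217, 531, 428), (218, 529, 424), (219, 526, 426), (220, 524, 424), (221, 521, 418), (222, 519, 392), (223, 516, 384), (224, 514, 381), (225, 511, 373), (226, 508, 367), (227, 506, 351), (228, 503, 340), (229, 500, 321), (230, 496, 293), (231, 491, 197), (232, 488, 196), (233, 485, 193), (234, 481, 187), (235, 478, 190)]
157 [(193, 609, 118), (194, 606, 114), (195, 599, 181), (196, 596, 191), (197, 592, 194), (198, 589, 194), (199, 586, 194), (200, 583, 202), (201, 576, 301), (202, 572, 324), (203, 569, 338), (204, 566, 348), (205, 562, 365), (206, 560, 373), (207, 557, 378), (208, 554, 381), (209, 552, 386), (210, 549, 391), (211, 546, 405), (212, 543, 418), (213, 541, 419), (2
[... 1862 characters left out ...]
0), (194, 606, 111), (195, 599, 187), (196, 596, 188), (197, 592, 192), (198, 589, 195), (199, 586, 188), (201, 581, 183), (202, 578, 175), (203, 570, 297), (204, 567, 308), (205, 564, 322), (206, 561, 329), (207, 558, 339), (208, 555, 343), (209, 552, 352), (210, 550, 352), (211, 547, 355), (212, 544, 359), (213, 542, 359), (214, 539, 363), (215, 536, 362), (216, 534, 363), (217, 531, 359), (218, 529, 356), (219, 526, 358), (220, 523, 354), (221, 521, 347), (222, 518, 344), (223, 516, 337), (224, 513, 329), (225, 510, 320), (226, 507, 309), (227, 504, 298), (228, 499, 173), (229, 496, 182), (230, 493, 183), (231, 490, 187), (232, 487, 193), (233, 484, 193), (234, 481, 190), (235, 478, 192)]
```

Run:
```python
from h import *
f=np.load('pics/s1.npz');W=cloud('scene',f['d'])
for r in range(182,203): print(r,[(1000*W[r,c]).astype(int).tolist() if f['d'][r,c] else 0 for c in range(350,366,3)])
f=np.load('pics/s2.npz');W=cloud('scene',f['d'])
print()
for r in range(205,216): print(r,[(1000*W[r,c]).astype(int).tolist() if f['d'][r,c] else 0 for c in range(348,361,2)])
```

```text
182 [[381, 179, 2], [568, 202, 250], [566, 209, 251], [590, 216, 286], [560, 221, 250], [558, 227, 251]]
183 [[382, 180, -1], [567, 203, 246], [567, 209, 249], [593, 217, 286], 0, [564, 228, 255]]
184 [[386, 181, 0], [600, 206, 286], [589, 211, 274], [594, 218, 285], [568, 223, 254], [566, 229, 254]]
185 [[391, 183, 2], [603, 207, 286], [598, 213, 283], [596, 218, 283], [567, 223, 248], [565, 229, 249]]
186 [[396, 184, 3], [603, 207, 283], [601, 213, 283], [598, 219, 283], [592, 225, 278], [566, 230, 248]]
187 [[398, 185, 2], [606, 208, 284], [602, 214, 282], [604, 220, 287], [599, 226, 284], [384, 224, 5]]
188 [[401, 186, 1], [609, 209, 284], [604, 215, 280], [604, 221, 284], [600, 227, 283], [385, 225, 2]]
189 [[404, 187, 1], [606, 209, 277], [604, 215, 278], [607, 221, 284], [603, 227, 283], [387, 226, 0]]
190 [[408, 188, 1], [603, 210, 270], [606, 216, 277], [608, 222, 282], [605, 228, 282], [390, 227, 0]]
191 [[410, 188, 0], [600, 210, 262], [601, 216, 266], [598, 222, 266], [605, 229, 279], [392, 228, -1]]
192 [[414, 190, 0], [598, 210, 255], [597, 217, 258], [602, 223, 267], [
[... 1650 characters left out ...]
88], [599, 215, 187], [600, 219, 190], [600, 224, 194], [598, 228, 193], [595, 232, 192], [461, 233, 0]]
211 [[545, 208, 100], [599, 216, 184], [601, 220, 189], [598, 224, 187], [597, 229, 188], [594, 233, 186], [465, 234, 0]]
212 [[542, 208, 91], [552, 213, 109], [552, 218, 111], [599, 225, 184], [601, 229, 190], [469, 229, -1], [467, 235, -1]]
213 [[544, 209, 90], [541, 213, 89], [549, 219, 103], [553, 224, 112], [601, 230, 186], [475, 230, 2], [470, 235, -1]]
214 [[545, 210, 87], [546, 214, 91], [544, 219, 91], [541, 224, 90], [537, 228, 87], [540, 233, 93], [539, 238, 95]]
215 [[544, 210, 81], [547, 215, 89], [544, 220, 87], [544, 225, 89], [541, 229, 88], [541, 234, 91], [537, 239, 89]]
```

The depth shows the fingertips about 20 mm above the reported TCP (z≈0.104 when closed, with the TCP at 0.0855). The text says they should be 19 mm below it. The jaws closed just above the bar, so the reported z is about 37 mm too low for the grasp point. I'll reopen, go 37 mm lower and retry, watching the force.

Request:
move_arm(
  offset=[
    [0,0,0],
    [0,0,0],
    [0,0,0.02],
    [0,0,0.036],
    [0,0,0.036],
    [0,0,0.036],
  ],
  turn=[0,0,0,0,0,0],
  grip=[0.036,0.036,0.036,0.036,0.036,0.036],
)

```text
clock: 3.38
ee_pos: [0.5407, 0.2194, 0.0503]
eef_rot: [-0.001, 0.717, -0.697, 0.001]
wrist_force: [0.7, 0.3, 5.7]
width: 0.0365
```

Run:
```python
from h import *
p,d=cap('scene','s3'); cv2.imwrite('pics/s3z.png',cv2.resize(p[170:240,310:400][:,:,::-1],None,fx=8,fy=8,interpolation=cv2.INTER_CUBIC))
W=cloud('scene',d)
for r in range(205,226): print(r,[(1000*W[r,c]).astype(int).tolist() if d[r,c] else 0 for c in range(345,361,3)])
```

```text
205 [[461, 189, -1], [562, 205, 150], [580, 213, 179], [578, 219, 181], [578, 226, 185], [560, 232, 163]]
206 [[465, 190, 0], [565, 206, 150], [581, 214, 178], [579, 220, 178], [577, 227, 179], [560, 233, 159]]
207 [[467, 191, -1], [565, 206, 145], [583, 214, 177], [578, 221, 172], [578, 227, 177], [562, 233, 157]]
208 [[472, 192, 1], [563, 207, 139], [583, 215, 172], [581, 221, 173], [580, 228, 176], [562, 234, 154]]
209 [[479, 194, 6], [563, 208, 135], [582, 216, 167], [582, 222, 170], [581, 229, 174], [564, 235, 152]]
210 [[480, 194, 3], [567, 208, 137], [588, 217, 172], [584, 223, 169], [556, 228, 134], [564, 235, 149]]
211 [[542, 200, 91], [568, 209, 134], [587, 217, 167], [586, 224, 169], [560, 229, 135], [465, 234, 0]]
212 [[546, 201, 92], [569, 210, 131], [590, 218, 167], [565, 223, 133], [563, 230, 136], [469, 235, 1]]
213 [[546, 202, 89], [569, 210, 127], [595, 219, 171], [566, 224, 132], [566, 231, 135], [470, 235, -2]]
214 [[548, 203, 87], [591, 213, 156], [597, 220, 170], [568, 225, 130], [568, 232, 134], [473, 236, -1]]
215 [[600, 207, 161], [600, 214, 166], [595, 220, 
[... 393 characters left out ...]
605, 217, 157], [607, 223, 164], [605, 230, 165], [549, 235, 84], [547, 242, 86]]
220 [[601, 210, 143], [605, 217, 153], [607, 224, 160], [604, 230, 159], [494, 234, -4], [494, 242, 0]]
221 [[597, 211, 132], [599, 218, 140], [604, 225, 152], [607, 231, 160], [500, 235, 0], [496, 243, 0]]
222 [[594, 211, 123], [599, 218, 135], [601, 225, 143], [604, 232, 152], [503, 236, 0], [498, 243, -2]]
223 [[590, 211, 112], [590, 218, 117], [595, 225, 129], [586, 232, 119], [506, 237, 1], [505, 244, 3]]
224 [[590, 212, 109], [588, 219, 110], [591, 226, 118], [589, 233, 120], [510, 238, 1], [507, 245, 1]]
225 [[591, 213, 106], [590, 220, 109], [586, 226, 107], [517, 231, 2], [511, 239, 0], [507, 246, -3]]
```

View pics/s3z.png

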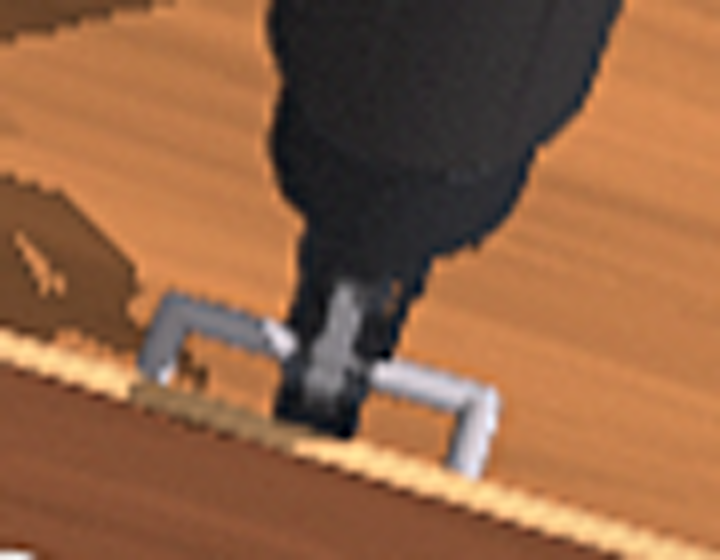

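The near finger is now in the gap behind the bar (zoom about (330,390)). There is a light 5.7 N contact, probably the finger against the panel's edge. Closing now draws the finger inwards.

Request:
move_arm(
  offset=[
    [0,0,-0.001],
    [0,0,-0.001],
    [0,0,-0.001],
    [0,0,-0.001],
  ],
  turn=[0,0,0,0],
  grip=[0,0,0,0],
  newtons=40,
)

```text
clock: 3.92
ee_pos: [0.541, 0.2195, 0.0514]
eef_rot: [-0.001, 0.717, -0.697, 0.001]
wrist_force: [1.0, -0.6, 3.4]
width: 0.0103
```

Width is 10.3 mm, so the bar is held. Now pull.

Request:
move_arm(
  offset=[
    [0,0.01,-0.001],
    [0,0.03,-0.001],
    [0,0.05,-0.001],
    [0,0.07,-0.001],
    [0,0.09,-0.001],
    [0,0.11,-0.001],
    [0,0.125,-0.001],
    [0,0.136,-0.001],
    [0,0.14,-0.001],
    [0,0.141,-0.001],
  ],
  turn=[0,0,0,0,0,0,0,0,0,0],
  grip=[0,0,0,0,0,0,0,0,0,0],
)

```text
clock: 5.18
ee_pos: [0.4052, 0.215, 0.0519]
eef_rot: [-0.003, 0.718, -0.696, 0.004]
wrist_force: [56.1, -19.3, -38.8]
width: 0.0107
```

It reached the stop (136 mm travelled, 56 N). I'll relax, release and rise.

Request:
move_arm(
  offset=[
    [0,-0.002,0],
    [0,-0.002,0],
    [0,-0.002,0],
    [0,-0.002,-0.03],
    [0,-0.002,-0.09],
    [0,-0.002,-0.14],
    [0,0.0,-0.19],
    [0,0.0,-0.19],
  ],
  turn=[0,0,0,0,0,0,0,0],
  grip=[0.036,0.036,0.036,0.036,0.036,0.036,0.036,0.036],
)

```text
clock: 6.18
ee_pos: [0.4044, 0.2169, 0.2462]
eef_rot: [-0.008, 0.719, -0.695, 0.004]
wrist_force: [0.1, 0.6, -0.2]
width: 0.036
```

Run:
```python
from h import *
p,d=cap('scene','s4'); cv2.imwrite('pics/s4z.png',cv2.resize(p[140:300,260:430][:,:,::-1],None,fx=4,fy=4,interpolation=cv2.INTER_CUBIC))
p,d=cap('top','t4'); cv2.imwrite('pics/t4z.png',cv2.resize(p[150:280,80:240][:,:,::-1],None,fx=5,fy=4.6,interpolation=cv2.INTER_CUBIC))
s=observe();print({k:np.round(v,3).tolist() for k,v in s.items()})
```

```text
{'clock': 6.275, 'joint_pos': [0.932, -0.034, -0.417, 0.009, -1.18, -0.903], 'qd': [-0.003, 0.028, -0.03, -0.003, 0.003, 0.001], 'effort': [0.031, -27.891, 30.391, 7.206, -0.033, -0.004], 'ee_pos': [0.403, 0.215, 0.242], 'eef_rot': [-0.004, 0.718, -0.696, 0.003], 'wrist_force': [0.766, 1.083, -0.471], 'moment': [0.012, 0.043, 0.074], 'width': 0.036}
```

View pics/s4z.png

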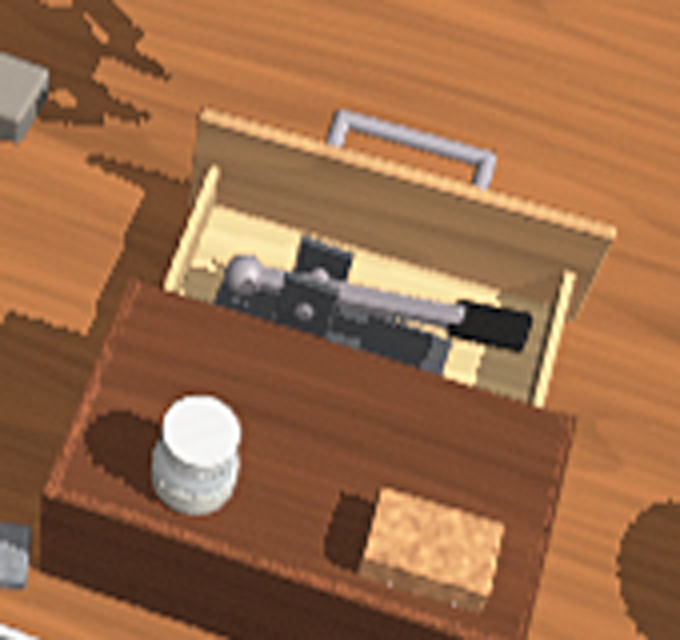

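View pics/t4z.png

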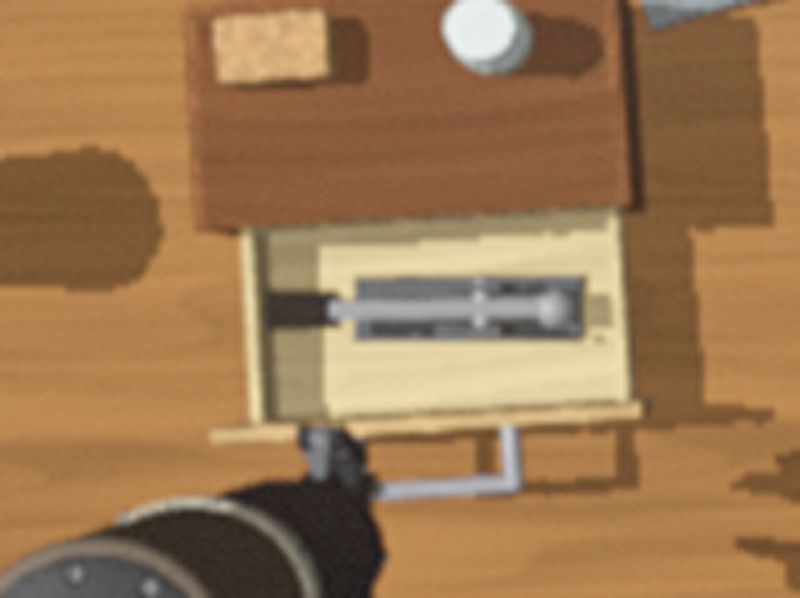

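The drawer is open. In the top zoom the jack's saddle is at about (555,308), to the right (world −y), with the tower at about (480,308) and the pad at about (300,310). The jack already faces the machine's way, so it needs no flip.

Run:
```python
from h import *
f=np.load('pics/t4.npz');p,d=f['p'],f['d'];W=cloud('top',d)
g=cv2.cvtColor(p,cv2.COLOR_RGB2GRAY).astype(int)
print(g[200:228,168:184])
Z=(1000*np.nan_to_num(W[...,2])).astype(int)
print(Z[200:228,168:186])
px=lambda q:(80+q[0]/5-.4,150+q[1]/4.6-.4)
print('saddle',ray('top',*px((555,308)),.06),'pad',ray('top',*px((302,310)),.095),'pivot',ray('top',*px((480,308)),.09))
f=np.load('pics/s4.npz');W2=cloud('scene',f['d'])
px=lambda q:(260+q[0]/4-.4,140+q[1]/4-.4)
for n,q,z in[('saddle',(245,270),.055),('pad',(490,325),.095),('pivot boss top',(318,278),.092)]:
    u,v=px(q);print(n,ray('scene',u,v,z),W2[int(round(v)),int(round(u))])
# base plate rect
hs=cv2.cvtColor(p,cv2.COLOR_RGB2HSV)
m=((hs[...,1]<70)&(hs[...,2]<190)).astype(np.uint8);m[:208]=0;m[226:]=0;m[:,:148]=0;m[:,200:]=0
cn=max(cv2.findContours(m,0,2)[0],key=cv2.contourArea);r=cv2.minAreaRect(cn);print(r)
b=cv2.boxPoints(r);print([ray('top',*q,.024).round(4).tolist() for q in b])
```

```text
[[139 140 140 140 141 140 140 141 149 151 151 151 152 153 152 152]
 [149 149 148 150 150 152 151 160 181 186 187 188 188 186 188 188]
 [185 183 185 185 184 184 184 190 206 211 210 210 210 211 210 210]
 [207 206 208 206 207 207 207 207 211 211 211 210 211 212 213 212]
 [210 209 210 211 210 211 211 212 212 212 211 213 213 213 214 213]
 [211 212 214 214 213 215 214 215 216 216 217 216 218 217 218 216]
 [217 216 217 217 218 217 218 218 218 218 218 216 216 215 215 214]
 [218 217 216 216 217 217 218 217 216 215 213 210 208 208 207 205]
 [213 212 212 212 211 211 210 207 204 204 204 203 199 199 200 200]
 [190 190 191 190 191 189 187 187 179 177 178 178 178 179 180 180]
 [142 142 144 144 143 143 146 161 150 136 129 132 130 132 131 133]
 [114 114 116 118 116 119 132 154 142 122 114 112  97  93  98 102]
 [116 115 112 111 111 112 119 135 127 118 111 104  80  63  73  86]
 [117 114 111 110 107 106 131 163 148 117 100  95  79  75  78  83]
 [125 125 125 127 127 126 153 189 176 137 115 116 119 119 120 121]
 [150 153 154 155 153 152 163 186 175 158 152 154 158 159 158 157]
 [171 170 171 171 171 171 17
[... 2168 characters left out ...]
22 22 23 19 18 17 20 27 27 24 20]
 [16 15 15 15 13 17 10 15 17 18 18 14 10 18 14 12 17 18]
 [19 17 15 21  9 20 15 21 17 14 12 23 16 12 18 15 16 15]
 [17 20 17 13 14 16 21 18 14 15 16 13 21 16 16 18 11 18]]
saddle [0.53180631 0.1351059  0.06      ] pad [0.53496587 0.29432181 0.095     ] pivot [0.53309117 0.17983333 0.09      ]
saddle [0.53121965 0.13603641 0.055     ] [0.53568038 0.13715676 0.06249541]
pad [0.53707201 0.2946017  0.095     ] [0.53868926 0.29441444 0.09661588]
pivot boss top [0.54320246 0.18512515 0.092     ] [0.5281248  0.18325705 0.06972084]
((172.0, 216.5), (13.0, 48.0), 90.0)
[[0.5585, 0.2852, 0.024], [0.5538, 0.1211, 0.024], [0.5094, 0.122, 0.024], [0.5141, 0.2859, 0.024]]
```

Run:
```python
from h import *
f=np.load('pics/t4.npz');W=cloud('top',f['d'])
s=W[205:228,164:186];P=s[np.abs(s[...,2]-.091)<.008];print(P.mean(0),P.min(0),P.max(0),len(P))
print(ray('top',174.8,216.9,.092))
st=observe();q=st['eef_rot'];print(st['ee_pos'],np.degrees(Ro.from_quat([q[1],q[2],q[3],q[0]]).as_matrix()).round(1)[:,1])
print(totool(np.array([.5335,.1805,.12])-st['ee_pos']))
f=np.load('pics/s4.npz');W=cloud('scene',f['d'])
s=W[200:230,320:350];P=s[(np.abs(s[...,2]-.091)<.006)];print(P.mean(0),P.min(0),P.max(0),len(P))
```

```text
[0.53132245 0.18286142 0.09091795] [0.51500538 0.16515057 0.08501377] [0.54839    0.21866276 0.09800137] 46
[0.53203955 0.18210695 0.092     ]
[0.40276184 0.21538102 0.2421308 ] [-57.3  -1.8  -0.6]
[ 0.039178   -0.12821154  0.12349887]
[0.53643649 0.18339873 0.09053065] [0.51478955 0.16599235 0.0850759 ] [0.55463316 0.20082874 0.09612673] 90
```

Request:
move_arm(
  offset=[
    [0.01,-0.04,0.0],
    [0.025,-0.085,0.02],
    [0.038,-0.128,0.06],
    [0.038,-0.128,0.09],
    [0.038,-0.128,0.112],
    [0.038,-0.128,0.112],
    [0.038,-0.128,0.112],
  ],
  turn=[1,2,3.4,3.4,3.4,3.4,3.4],
  grip=[0.06,0.06,0.06,0.06,0.06,0.06,0.06],
  newtons=60,
)

```text
clock: 7.15
ee_pos: [0.5332, 0.1818, 0.1317]
eef_rot: [0.004, -0.698, 0.716, -0.003]
wrist_force: [-0.8, -0.0, 0.1]
width: 0.0603
```

Run:
```python
from h import *
p,d=cap('scene','s5'); cv2.imwrite('pics/s5z.png',cv2.resize(p[140:260,290:410][:,:,::-1],None,fx=5,fy=5,interpolation=cv2.INTER_CUBIC))
st=observe();q=st['eef_rot'];M=Ro.from_quat([q[1],q[2],q[3],q[0]]).as_matrix();print(st['ee_pos'],M.round(3),st['width'])
print(totool(np.array([.533,.1815,.053])-st['ee_pos']))
W=cloud('scene',d)
for r in range(196,235,1): print(r,[(1000*W[r,c]).astype(int).tolist() if d[r,c] else 0 for c in range(326,350,4)])
```

```text
[0.53334786 0.18201194 0.13222727] [[-0.027 -1.     0.012]
 [-1.     0.027  0.002]
 [-0.002 -0.012 -1.   ]] 0.05992442892364269
[0.00066463 0.00124915 0.07921706]
196 [[466, 133, 17], [461, 143, 16], [592, 171, 210], [596, 181, 220], [600, 190, 231], [457, 185, 36]]
197 [[469, 134, 18], [465, 144, 18], [592, 172, 206], [587, 180, 205], [598, 190, 224], [460, 186, 35]]
198 [[471, 135, 16], [467, 145, 16], [594, 173, 205], [591, 181, 206], [597, 191, 220], [460, 187, 31]]
199 [[474, 136, 16], [468, 146, 13], [595, 173, 203], [594, 182, 206], 0, [461, 188, 28]]
200 [[477, 137, 15], [473, 147, 16], [569, 170, 161], [594, 182, 203], [592, 191, 204], [462, 189, 25]]
201 [[484, 138, 20], [477, 148, 16], [569, 171, 158], [577, 181, 174], [568, 189, 166], [461, 189, 19]]
202 [[484, 139, 16], [477, 149, 12], [570, 172, 155], [579, 182, 173], [570, 190, 166], [463, 190, 17]]
203 [[485, 140, 13], [481, 150, 14], [574, 173, 156], [576, 182, 164], [567, 190, 157], [518, 195, 92]]
204 [[491, 141, 17], [487, 151, 17], [522, 166, 75], [577, 183, 162], [523, 187, 88], [521, 196, 91]]
205 [[493, 142, 1
[... 2379 characters left out ...]
, 111], [610, 200, 113], [607, 209, 113], [603, 218, 113]]
229 [[626, 174, 116], [619, 183, 110], [616, 192, 111], [613, 201, 112], [608, 210, 111], [607, 219, 115]]
230 [[627, 175, 114], [626, 184, 117], [619, 193, 111], [616, 202, 114], [610, 211, 110], [609, 220, 114]]
231 [[630, 176, 114], [626, 185, 114], [621, 194, 111], [618, 203, 112], [614, 211, 112], [610, 220, 112]]
232 [[632, 177, 112], [629, 186, 114], [624, 194, 112], [622, 204, 115], [617, 212, 113], [615, 221, 115]]
233 [[635, 178, 113], [631, 187, 113], [628, 195, 114], [625, 204, 114], [619, 213, 112], [615, 222, 111]]
234 [[638, 179, 114], [634, 187, 112], [632, 196, 116], [625, 205, 111], [621, 214, 110], [621, 223, 116]]
```

View pics/s5z.png

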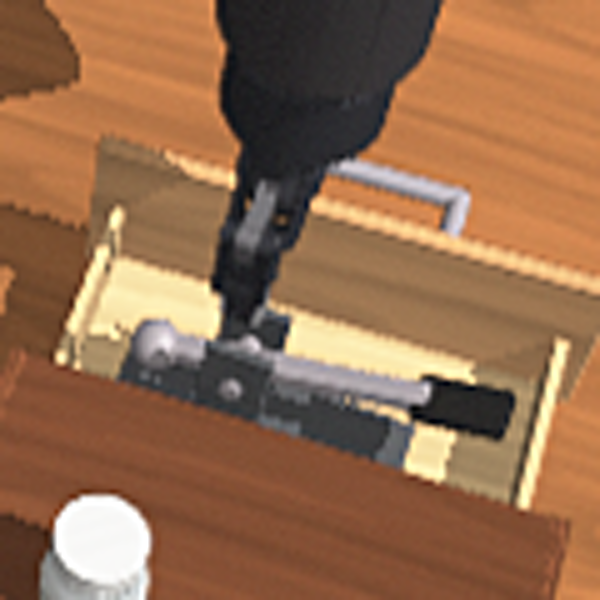

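Each finger is directly above its cheek, and the tips sit about 24 mm above the reported TCP. Going down with offset (0.000, 0.001, 0.078) and closing.

Request:
move_arm(
  offset=[
    [0,0.001,0.035],
    [0,0.001,0.065],
    [0,0.001,0.078],
    [0,0.001,0.078],
    [0,0.001,0.078],
    [0,0.001,0.078],
    [0,0.001,0.078],
    [0,0.001,0.078],
  ],
  turn=[0,0,0,0,0,0,0,0],
  grip=[0.06,0.06,0.06,0.06,0,0,0,0],
  newtons=70,
)

```text
clock: 8.2
ee_pos: [0.5344, 0.1828, 0.0559]
eef_rot: [0.006, -0.698, 0.716, -0.004]
wrist_force: [-0.1, -0.2, 7.4]
width: 0.0349
```

Request:
move_arm(
  offset=[
    [0,0,-0.02],
    [0,0,-0.05],
    [0,0,-0.09],
    [0,0,-0.13],
    [0,0,-0.14],
    [0,0,-0.14],
  ],
  turn=[0,0,0,0,0,0],
  grip=[0,0,0,0,0,0],
)

```text
clock: 8.95
ee_pos: [0.5317, 0.1823, 0.1952]
eef_rot: [0.006, -0.698, 0.716, -0.003]
wrist_force: [-0.6, 0.1, -5.7]
width: 0.0347
```

Run:
```python
from h import *
p,d=cap('scene','s6'); cv2.imwrite('pics/s6z.png',cv2.resize(p[120:260,270:430][:,:,::-1],None,fx=5,fy=4.2,interpolation=cv2.INTER_CUBIC))
p,d=cap('top','t6')
st=observe();q=st['eef_rot'];M=Ro.from_quat([q[1],q[2],q[3],q[0]]).as_matrix();print(st['ee_pos'],M.round(3),st['width'],st['wrist_force'],np.round(st['joint_pos'],3))
cv2.imwrite('pics/t6z.png',cv2.resize(p[150:280,80:240][:,:,::-1],None,fx=5,fy=4.6,interpolation=cv2.INTER_CUBIC))
```

```text
[0.53117223 0.18188062 0.19379663] [[-0.027 -1.     0.011]
 [-1.     0.027  0.002]
 [-0.002 -0.011 -1.   ]] 0.034695794936402534 [-0.8096864  -0.96119313 -6.07984768] [ 0.683  0.184 -0.29   0.006 -1.087 -0.712]
```

View pics/s6z.png

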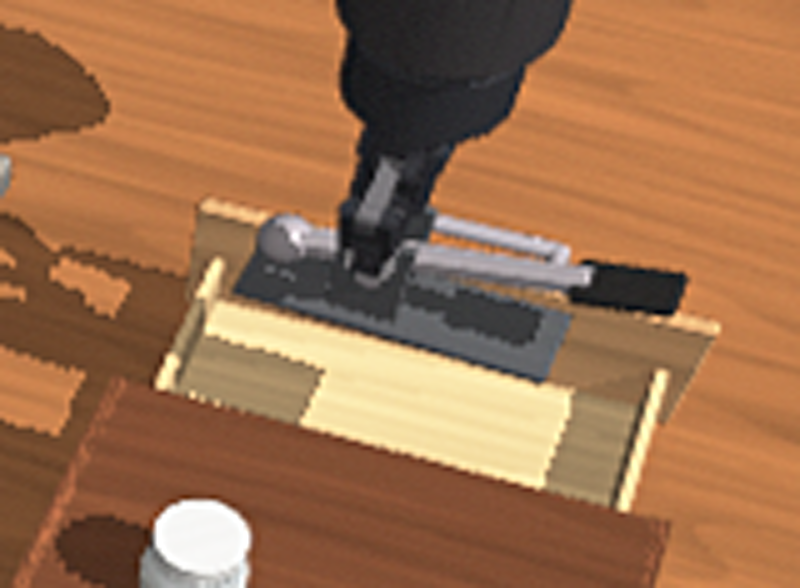

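View pics/t6z.png

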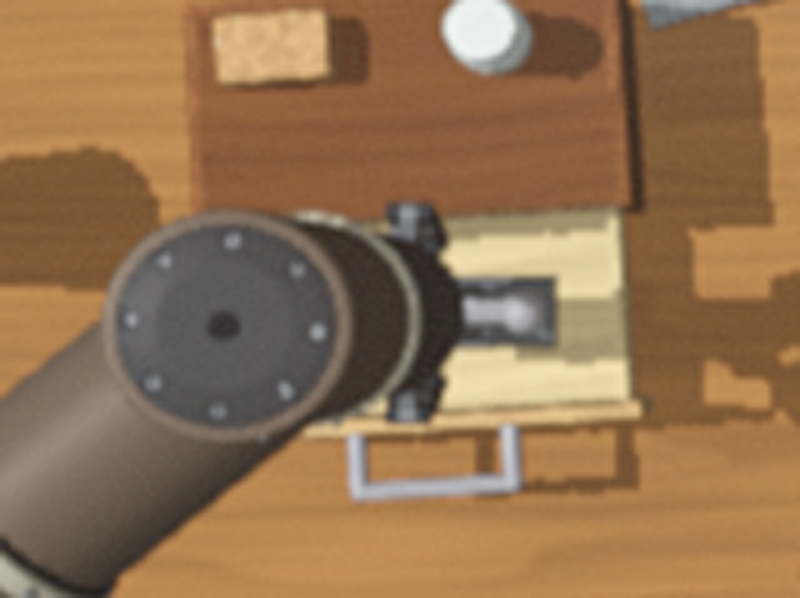

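The jack hangs level, with its handle at zoom (630,285), and the wrist reads its 6 N weight. Next I'll carry it to a staging spot in front of the lug.

Request:
move_arm(
  offset=[
    [0.02,0,0],
    [0.06,-0.01,0],
    [0.1,-0.015,0],
    [0.145,-0.02,0],
    [0.19,-0.027,0],
    [0.235,-0.034,0.02],
    [0.275,-0.04,0.05],
    [0.3,-0.044,0.08],
    [0.309,-0.044,0.11],
    [0.309,-0.044,0.13],
    [0.309,-0.044,0.13],
    [0.309,-0.044,0.13],
  ],
  turn=[0,-0.5,-1,-1.5,-2,-2.5,-3,-3,-3,-3,-3,-3],
  grip=[0,0,0,0,0,0,0,0,0,0,0,0],
)

```text
clock: 10.55
ee_pos: [0.5685, -0.1283, 0.0639]
eef_rot: [-0.004, 0.716, -0.698, 0.003]
wrist_force: [0.3, 0.2, -6.0]
width: 0.0348
```

Run:
```python
from h import *
p,d=cap('scene','s7'); cv2.imwrite('pics/s7z.png',cv2.resize(p[90:240,90:290][:,:,::-1],None,fx=4,fy=4,interpolation=cv2.INTER_CUBIC))
p,d=cap('top','t7')
st=observe();q=st['eef_rot'];M=Ro.from_quat([q[1],q[2],q[3],q[0]]).as_matrix();print(st['ee_pos'],M.round(3),st['width'],st['wrist_force'],np.round(st['joint_pos'],3))
cv2.imwrite('pics/t7z.png',cv2.resize(p[140:260,220:380][:,:,::-1],None,fx=5,fy=5,interpolation=cv2.INTER_CUBIC))
```

```text
[ 0.56903347 -0.12796371  0.06462971] [[ 0.026 -1.     0.013]
 [-1.    -0.026  0.002]
 [-0.001 -0.013 -1.   ]] 0.03460735681969482 [ 0.28441155  0.05882301 -5.74605784] [ 0.114  0.347 -0.396 -0.    -0.815 -0.087]
```

View pics/s7z.png

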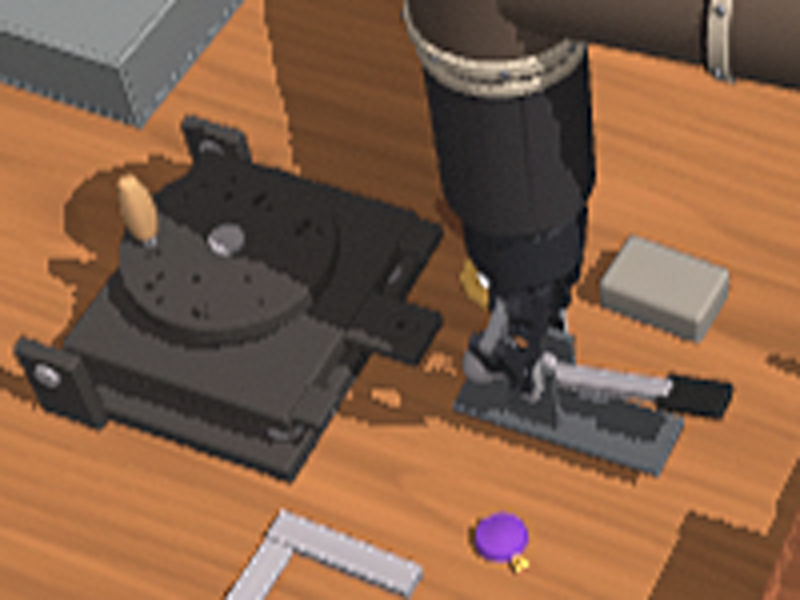

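View pics/t7z.png

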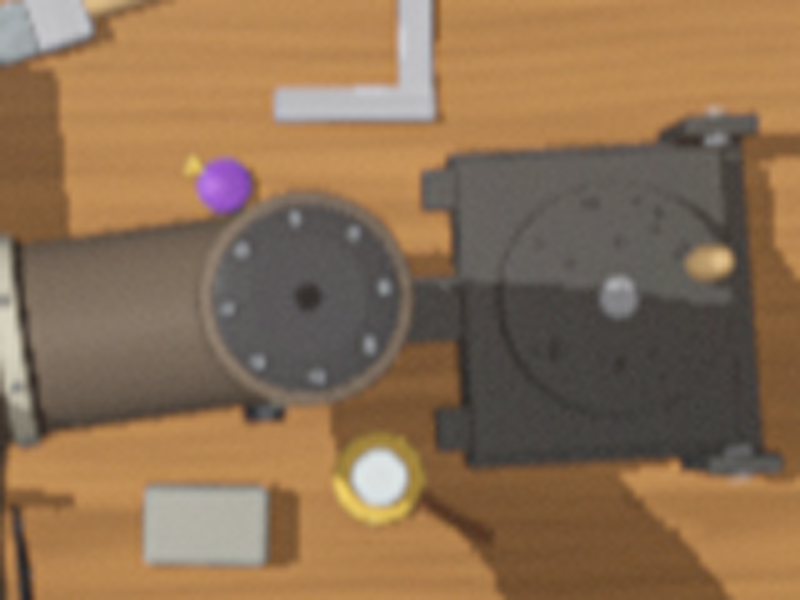

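Run:
```python
from h import *
f=np.load('pics/s7.npz');p,d=f['p'],f['d'];W=cloud('scene',d)
px=lambda q:(90+q[0]/4-.4,90+q[1]/4-.4)
print('saddle',ray('scene',*px((482,362)),.058)); print('pad top c',ray('scene',*px((700,390)),.103))
print('plate corners z.032',[ray('scene',*px(q),.032).round(4).tolist() for q in[(457,405),(655,470),(684,425)]])
print('ring',ray('scene',*px((402,322)),.074))
for r in range(174,190): print(r,[(1000*W[r,c]).astype(int).tolist() if d[r,c] else 0 for c in range(204,220,3)])
# bench clearance of plate
```

```text
saddle [ 0.56740138 -0.17541888  0.058     ]
pad top c [ 0.56042395 -0.01417128  0.103     ]
plate corners z.032 [[0.5916, -0.1857, 0.032], [0.5875, -0.036, 0.032], [0.5455, -0.0323, 0.032]]
ring [ 0.56797182 -0.23566755  0.074     ]
174 [[520, -225, 3], [512, -219, -3], [626, -133, 179], [624, -125, 181], [614, -123, 170], [594, -126, 144]]
175 [[523, -223, 3], [630, -139, 176], [627, -132, 176], [626, -124, 179], [615, -122, 167], [505, -183, 1]]
176 [[527, -221, 4], [631, -139, 174], [630, -131, 177], [629, -122, 180], [628, -115, 182], [591, -129, 129]]
177 [[527, -221, 0], [636, -136, 177], [633, -129, 178], [631, -122, 178], [627, -115, 177], [594, -128, 129]]
178 [[529, -220, -2], [572, -180, 71], [634, -129, 175], [634, -120, 179], [629, -115, 176], [597, -126, 130]]
179 [[535, -217, 1], [574, -180, 69], [629, -133, 163], [635, -120, 177], [629, -115, 171], [615, -115, 154]]
180 [[538, -216, 0], [577, -178, 69], [626, -135, 153], [630, -124, 164], [631, -114, 170], [614, -116, 147]]
181 [[541, -214, 0], [579, -177, 68], [623, -138, 143], [627, -126, 154], [629, -116, 163], [6
[... 174 characters left out ...]
 61], [617, -134, 129], [615, -126, 131], [618, -115, 141]]
184 [[552, -208, 3], [582, -177, 57], [581, -168, 60], [576, -162, 57], [615, -127, 126], [617, -116, 135]]
185 [[555, -207, 2], [570, -186, 33], [581, -168, 56], [561, -172, 29], [560, -163, 32], [618, -116, 131]]
186 [[555, -207, -2], [574, -183, 35], [567, -178, 28], [567, -168, 33], [562, -161, 31], [597, -129, 93]]
187 [[561, -204, 2], [577, -182, 34], [574, -174, 34], [569, -167, 32], [569, -158, 36], [599, -129, 91]]
188 [[563, -203, 0], [581, -180, 35], [576, -174, 32], [573, -166, 32], [569, -158, 32], [586, -138, 64]]
189 [[586, -187, 33], [583, -179, 33], [581, -171, 35], [577, -163, 34], [573, -156, 34], [587, -137, 61]]
```

The saddle is seen at (0.568,−0.1755), and the ring in the same view is at (0.568,−0.2357). The slide needed is therefore 60 mm along the tool's x. I'll first lower to about 3 mm above the bench, then slide.

Request:
move_arm(
  offset=[
    [0,0,0.012],
    [0,0,0.021],
    [0,0,0.021],
    [0.012,0,0.021],
    [0.027,0,0.021],
    [0.042,0,0.021],
    [0.054,0,0.021],
    [0.06,0,0.021],
    [0.06,0,0.021],
    [0.06,0,0.021],
  ],
  turn=[0,0,0,0,0,0,0,0,0,0],
  grip=[0,0,0,0,0,0,0,0,0,0],
)

```text
clock: 11.9
ee_pos: [0.5709, -0.1877, 0.0436]
eef_rot: [-0.005, 0.716, -0.698, 0.004]
wrist_force: [-0.4, 0.1, -6.2]
width: 0.0344
```

Run:
```python
from h import *
p,d=cap('scene','s8'); cv2.imwrite('pics/s8z.png',cv2.resize(p[110:220,110:270][:,:,::-1],None,fx=5,fy=5,interpolation=cv2.INTER_CUBIC))
st=observe();q=st['eef_rot'];M=Ro.from_quat([q[1],q[2],q[3],q[0]]).as_matrix();print(st['ee_pos'],M.round(3),st['width'],st['wrist_force'],np.round(st['joint_pos'],3))
```

```text
[ 0.57089006 -0.18756649  0.04358232] [[ 0.027 -1.     0.013]
 [-1.    -0.027  0.002]
 [-0.001 -0.013 -1.   ]] 0.03470522449800559 [-0.93861818 -0.20655891 -5.86412006] [ 0.006  0.398 -0.375 -0.002 -0.786  0.022]
```

View pics/s8z.png

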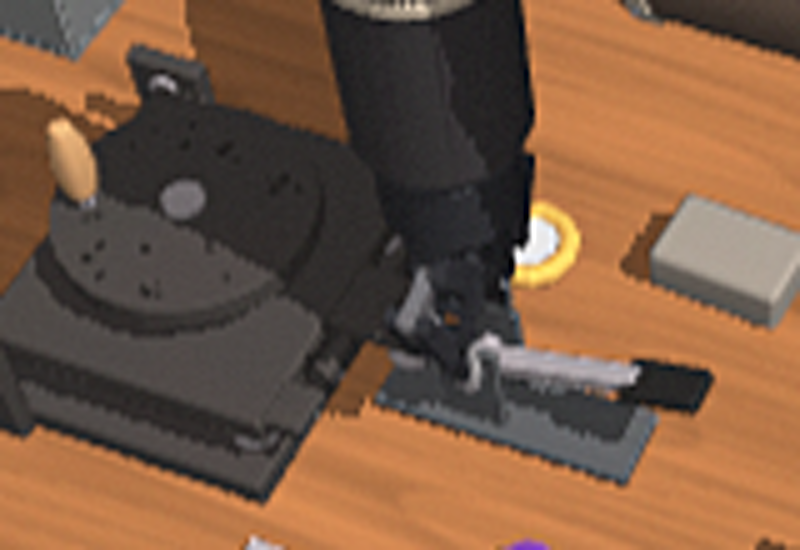

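The jack is inserted, with the saddle end under the lug at about (400,355) in the zoom. Lowering it and letting go.

Request:
move_arm(
  offset=[
    [0,0,0.002],
    [0,0,0.004],
    [0,0,0.004],
    [0,0,0.004],
    [0,0,0.004],
    [0,0,0.004],
    [0,0,0.004],
  ],
  turn=[0,0,0,0,0,0,0],
  grip=[0,0,0,0.055,0.055,0.055,0.055],
)

```text
clock: 12.82
ee_pos: [0.5711, -0.1876, 0.0397]
eef_rot: [-0.005, 0.716, -0.698, 0.004]
wrist_force: [0.3, -0.2, 0.6]
width: 0.0552
```

Request:
move_arm(
  offset=[
    [0,0,-0.02],
    [0,0,-0.06],
    [0,0,-0.1],
    [-0.03,0,-0.12],
    [-0.1,0,-0.12],
    [-0.105,0,-0.12],
    [-0.105,0,-0.12],
  ],
  turn=[0,0,0,0,0,0,0],
  grip=[0.055,0.055,0.055,0,0,0,0],
)

```text
clock: 13.7
ee_pos: [0.5668, -0.0821, 0.1599]
eef_rot: [-0.005, 0.717, -0.697, 0.004]
wrist_force: [-0.1, 0.1, 0.0]
width: 0.0002
```

Run:
```python
from h import *
p,d=cap('scene','s9'); cv2.imwrite('pics/s9z.png',cv2.resize(p[110:220,110:270][:,:,::-1],None,fx=5,fy=5,interpolation=cv2.INTER_CUBIC))
p,d=cap('top','t9');cv2.imwrite('pics/t9z.png',cv2.resize(p[140:260,220:380][:,:,::-1],None,fx=5,fy=5,interpolation=cv2.INTER_CUBIC))
st=observe();q=st['eef_rot'];M=Ro.from_quat([q[1],q[2],q[3],q[0]]).as_matrix();print(st['ee_pos'],M.round(3),st['width'],st['wrist_force'],np.round(st['joint_pos'],3))
```

```text
[ 0.56671326 -0.0833609   0.15965148] [[ 0.027 -1.     0.013]
 [-1.    -0.027  0.001]
 [-0.001 -0.013 -1.   ]] 4.645589377872521e-05 [ 0.24853189 -0.67437166 -0.05078744] [ 1.960e-01  2.300e-01 -3.110e-01  1.000e-03 -1.016e+00 -1.700e-01]
```

View pics/s9z.png

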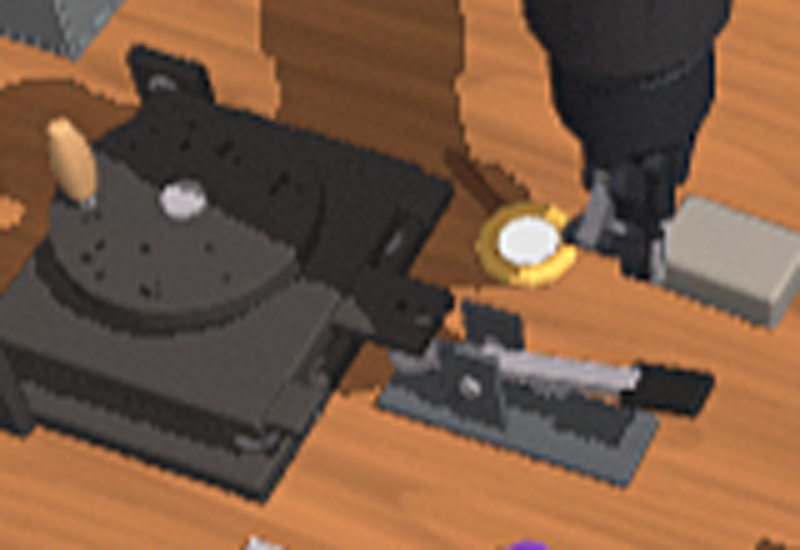

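View pics/t9z.png

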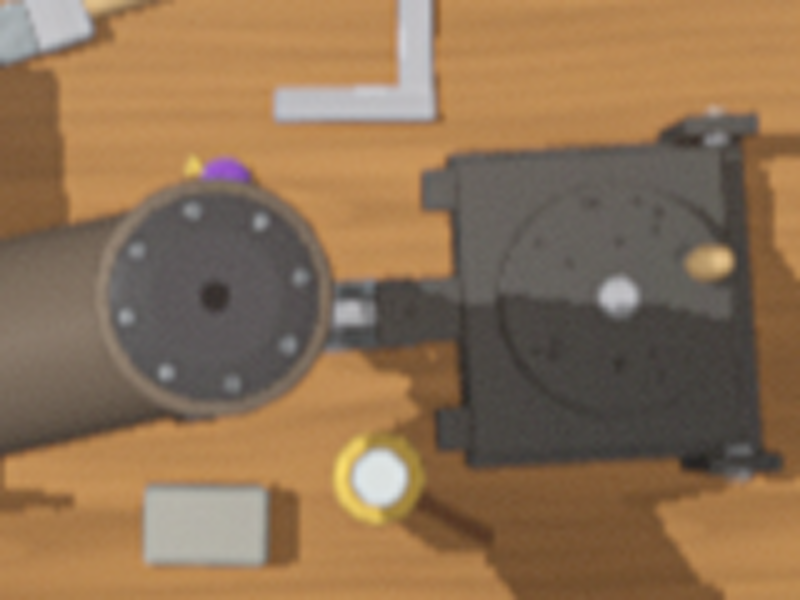

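The jack stands free: the tower is at zoom (470,380), the saddle is just under the lug, and the pad is at (675,385). Next I'll check the saddle's position through the plate corners and the pad.

Run:
```python
from h import *
f=np.load('pics/s9.npz');p,d=f['p'],f['d'];W=cloud('scene',d)
px=lambda q:(110+q[0]/5-.4,110+q[1]/5-.4)
R=lambda q,z:ray('scene',*px(q),z)
a=R((378,402),.008);b=R((630,484),.008);c=R((657,425),.008)
print('plate',a,b,c,np.linalg.norm(a-b),np.linalg.norm(b-c))
ax=(a-b)/np.linalg.norm(a-b); ay=(c-b)/np.linalg.norm(c-b)
print('axis',ax)
o=b+ax*.095+ay*.025; print('origin',o,'saddle',o+ax*.0465)
print('pad',R((675,384),.079))
s=W[170:200,190:220];P=s[(np.abs(s[...,2]-.073)<.005)];print('tower top',P.mean(0),len(P))
print('ring',R((404,307),.074))
```

```text
plate [ 0.59569722 -0.24670132  0.008     ] [ 0.59049812 -0.08939156  0.008     ] [ 0.54812783 -0.09202438  0.008     ] 0.1573956479906788 0.04245201778610998
axis [ 0.03303202 -0.99945429  0.        ]
origin [ 0.56868429 -0.18589019  0.008     ] saddle [ 0.57022028 -0.23236481  0.008     ]
pad [ 0.56333475 -0.07128215  0.079     ]
tower top [ 0.57454493 -0.20375329  0.07282414] 150
ring [ 0.57044341 -0.23340549  0.074     ]
```

The plate measures 157.4 mm, which matches the drawing. The saddle is at (0.570,−0.2324) and the ring at (0.570,−0.2334 to −0.236), so it is centred. The pad centre should be near (0.566,−0.076). I'll bring the closed fingers down to just above it.

Request:
move_arm(
  offset=[
    [-0.006,0,0.03],
    [-0.006,0,0.065],
    [-0.006,0,0.088],
    [-0.006,0,0.091],
    [-0.006,0,0.091],
  ],
  turn=[0,0,0,0,0],
  grip=[0,0,0,0,0],
)

```text
clock: 14.42
ee_pos: [0.568, -0.078, 0.0691]
eef_rot: [-0.005, 0.716, -0.698, 0.004]
wrist_force: [0.7, 0.5, -0.2]
width: 0.0001
```

Run:
```python
from h import *
p,d=cap('scene','s10'); cv2.imwrite('pics/s10z.png',cv2.resize(p[130:220,170:270][:,:,::-1],None,fx=7,fy=6.5,interpolation=cv2.INTER_CUBIC))
st=observe();print(st['ee_pos'],st['wrist_force'])
```

```text
[ 0.56833136 -0.07774653  0.06951138] [ 0.22287231  0.07783523 -0.49545519]
```

View pics/s10z.png

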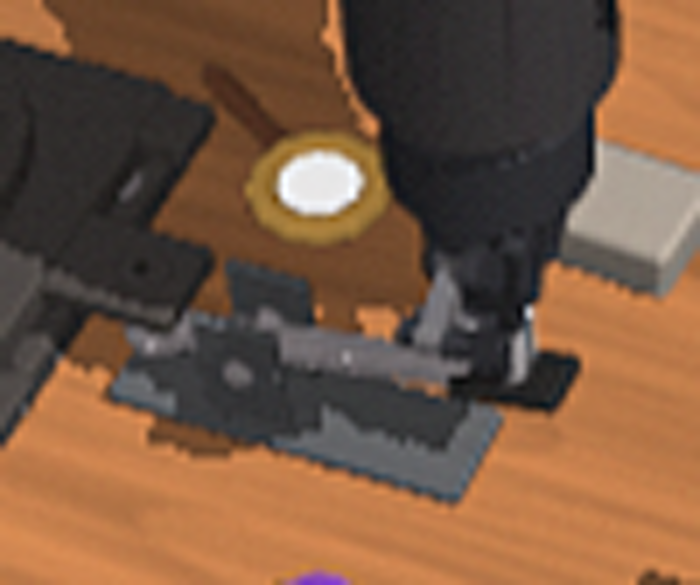

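The tip is over the pad's inner half (zoom (490,375), pad 455–580). I'll shift it 7 mm outward and press most of the way in small steps.

Request:
move_arm(
  offset=[
    [-0.007,0.002,0],
    [-0.007,0.002,0.006],
    [-0.007,0.002,0.012],
    [-0.007,0.002,0.018],
    [-0.007,0.002,0.024],
    [-0.007,0.002,0.03],
    [-0.007,0.002,0.036],
    [-0.007,0.002,0.042],
    [-0.007,0.002,0.045],
    [-0.007,0.002,0.045],
  ],
  turn=[0,0,0,0,0,0,0,0,0,0],
  grip=[0,0,0,0,0,0,0,0,0,0],
)

```text
clock: 15.72
ee_pos: [0.5666, -0.0706, 0.0244]
eef_rot: [-0.005, 0.716, -0.698, 0.004]
wrist_force: [-2.7, 2.9, 7.5]
width: -0.0
```

Run:
```python
from h import *
p,d=cap('scene','s11'); cv2.imwrite('pics/s11z.png',cv2.resize(p[130:220,150:270][:,:,::-1],None,fx=6,fy=6,interpolation=cv2.INTER_CUBIC))
st=observe();print(st['ee_pos'],st['wrist_force'])
```

```text
[ 0.56664918 -0.07063847  0.02455494] [-2.17427175  2.99825159  7.71321642]
```

View pics/s11z.png

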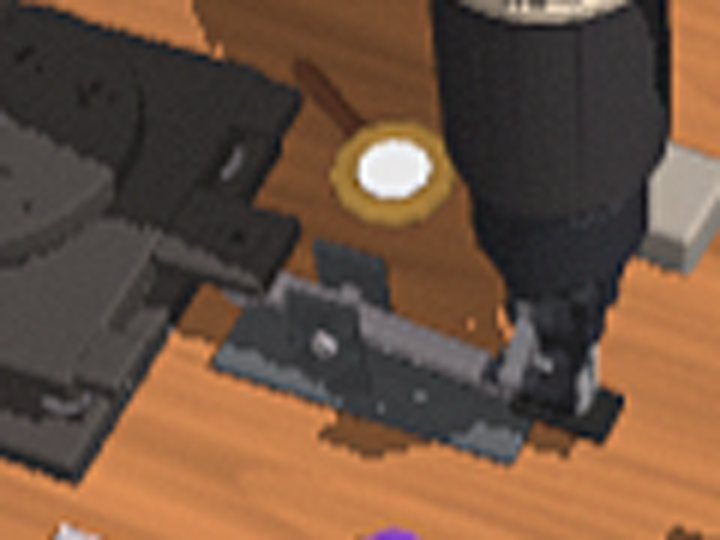

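The lever is going down with 7.5 N at the pad, and the saddle is on the lug. Continuing to the stop.

Request:
move_arm(
  offset=[
    [0,0,0.005],
    [0,0,0.01],
    [0,0,0.015],
    [0,0,0.019],
    [0,0,0.019],
    [0,0,0.019],
  ],
  turn=[0,0,0,0,0,0],
  grip=[0,0,0,0,0,0],
)

```text
clock: 16.52
ee_pos: [0.5673, -0.0719, 0.0086]
eef_rot: [-0.005, 0.717, -0.697, 0.005]
wrist_force: [-9.5, -3.7, 34.2]
width: 0.0
```

Run:
```python
from h import *
p,d=cap('scene','s12'); cv2.imwrite('pics/s12z.png',cv2.resize(p[130:220,150:270][:,:,::-1],None,fx=6,fy=6,interpolation=cv2.INTER_CUBIC))
st=observe();print(st['ee_pos'],st['wrist_force'])
W=cloud('scene',d);W0=cloud('scene',np.load('pics/scene0.npz')['d'])
for q in[(183,170),(190,172),(187,168)]:print(W[q[1]-1:q[1]+2,q[0]-1:q[0]+2,2].mean(),W0[q[1]-1:q[1]+2,q[0]-1:q[0]+2,2].mean())
```

```text
[ 0.56722064 -0.07192332  0.00857949] [-9.57617401 -2.69318002 33.77416647]
0.086174578818432 0.0714549686438864
0.08643808718630319 0.07393252947814906
0.08761573401778826 0.07349348920347246
```

View pics/s12z.png

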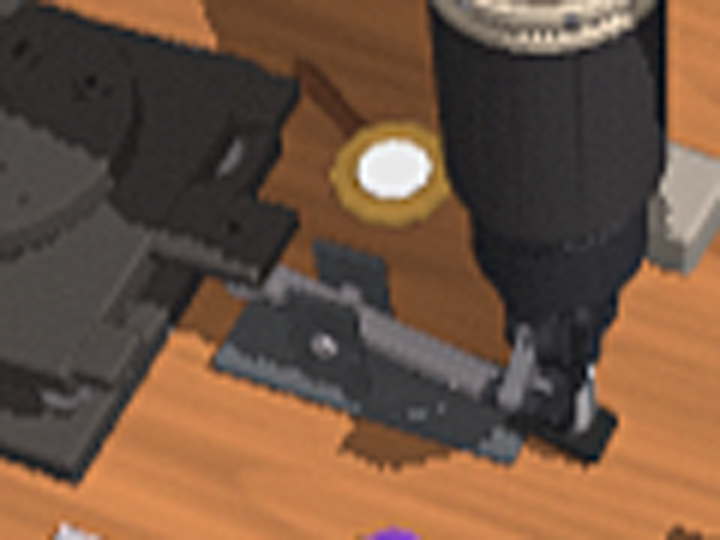

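The stop is reached (34 N) and the lug has risen about 14 mm, as it should. Now all the way back up, clear of the pad.

Request:
move_arm(
  offset=[
    [0,0,-0.006],
    [0,0,-0.013],
    [0,0,-0.021],
    [0,0,-0.029],
    [0,0,-0.037],
    [0,0,-0.045],
    [0,0,-0.053],
    [0,0,-0.062],
    [0,0,-0.072],
    [0,0,-0.072],
    [0,0,-0.072],
  ],
  turn=[0,0,0,0,0,0,0,0,0,0,0],
  grip=[0,0,0,0,0,0,0,0,0,0,0],
)

```text
clock: 17.95
ee_pos: [0.5659, -0.0718, 0.0804]
eef_rot: [-0.005, 0.717, -0.697, 0.005]
wrist_force: [-0.1, -0.3, -0.2]
width: -0.0002
```

Run:
```python
from h import *
p,d=cap('scene','s13'); cv2.imwrite('pics/s13z.png',cv2.resize(p[130:220,150:270][:,:,::-1],None,fx=6,fy=6,interpolation=cv2.INTER_CUBIC))
st=observe();print(st['ee_pos'],st['wrist_force'])
W=cloud('scene',d);W0=cloud('scene',np.load('pics/scene0.npz')['d'])
for q in[(183,170),(190,172),(187,168)]:print(W[q[1]-1:q[1]+2,q[0]-1:q[0]+2,2].mean(),W0[q[1]-1:q[1]+2,q[0]-1:q[0]+2,2].mean())
```

```text
[ 0.56586476 -0.07188215  0.0802053 ] [ 0.07905554  0.16649384 -0.27746413]
0.07229380934230759 0.0714549686438864
0.07361783598799848 0.07393252947814906
0.07363100249797984 0.07349348920347246
```

View pics/s13z.png

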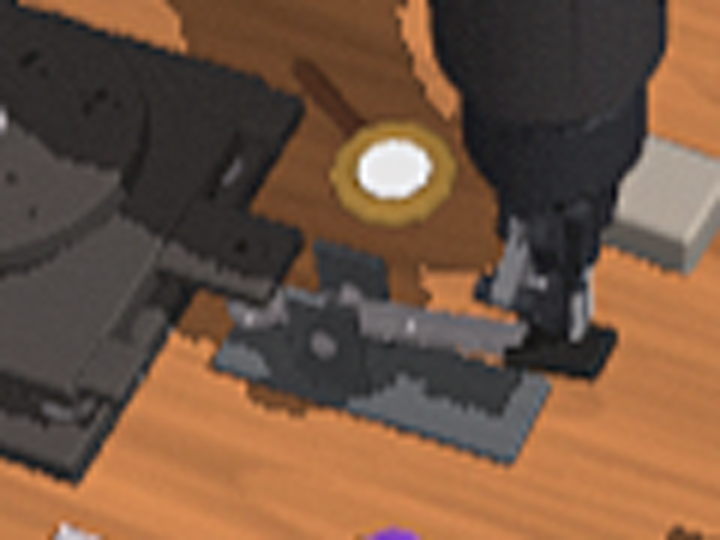

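The handle is back up, the bed is down (lug top 72–73 mm as at the start) and the jack has not moved. Final press to the stop, with a little less overtravel.

Request:
move_arm(
  offset=[
    [0,0,0.012],
    [0,0,0.02],
    [0,0,0.027],
    [0,0,0.034],
    [0,0,0.041],
    [0,0,0.048],
    [0,0,0.055],
    [0,0,0.061],
    [0,0,0.066],
    [0,0,0.07],
    [0,0,0.073],
    [0,0,0.073],
  ],
  turn=[0,0,0,0,0,0,0,0,0,0,0,0],
  grip=[0,0,0,0,0,0,0,0,0,0,0,0],
)

```text
clock: 19.5
ee_pos: [0.567, -0.073, 0.0095]
eef_rot: [-0.004, 0.717, -0.697, 0.006]
wrist_force: [-8.3, -2.0, 27.1]
width: -0.0
```

Run:
```python
from h import *
p,d=cap('scene','s14'); cv2.imwrite('pics/s14z.png',cv2.resize(p[130:220,150:270][:,:,::-1],None,fx=6,fy=6,interpolation=cv2.INTER_CUBIC))
p2,_=cap('top','t14')
st=observe();print(st['ee_pos'],st['wrist_force'],st['clock'])
W=cloud('scene',d);W0=cloud('scene',np.load('pics/scene0.npz')['d'])
for q in[(183,170),(190,172),(187,168)]:print(W[q[1]-1:q[1]+2,q[0]-1:q[0]+2,2].mean(),W0[q[1]-1:q[1]+2,q[0]-1:q[0]+2,2].mean())
```

```text
[ 0.56703183 -0.07297145  0.00957083] [-8.23290587 -2.15426432 25.51365369] 19.6
0.08601567225948335 0.0714549686438864
0.08574397855465657 0.07393252947814906
0.08705316069656041 0.07349348920347246
```

View pics/s14z.png

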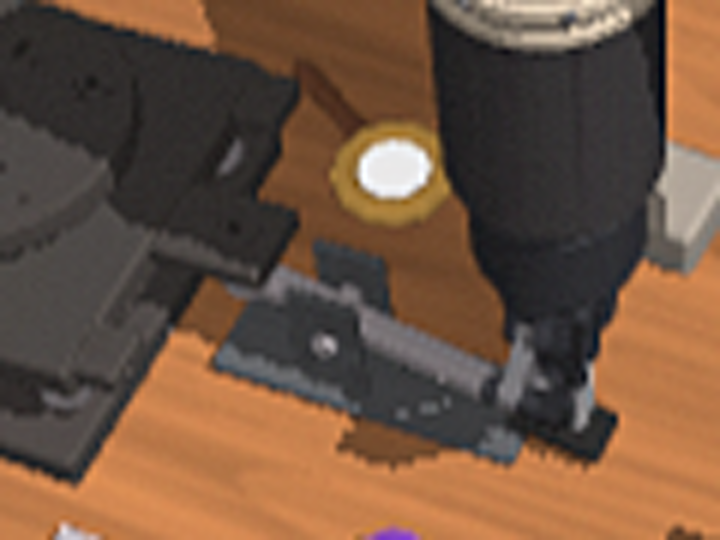

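View pics/t14.png

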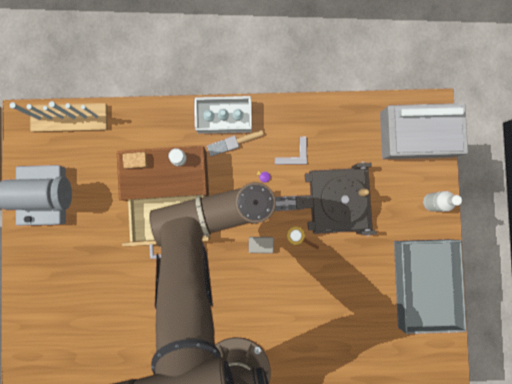

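The handle is fully down with the bed raised about 14 mm, and the pendant, pumice, loupe, square, jar and cork are where they were. Handing in.

```bash
python3 -c "
from bench import ticket,observe
print(ticket.finish_job());s=observe();print(s['clock'],s['wrist_force'],s['ee_pos'])"
```

```text
the job is handed in; nothing more can be done
None
the job is handed in; nothing more can be done
```

I opened the drawer and stood the jack under the marked lug and let it go. I pumped one full trial stroke down and up, pressed the handle down to its stop again, and handed in at 19.6 s while holding it there. The hand-in gives no verdict, so I can't say whether it passed.

**Last checks:**
- **Handle:** it was at its stop, with about 25 N pressing on the pad. About 8 N of that reading's sideways component was still present, with no visible shift of the jack.
- **Bed:** the lug stood about 14 mm higher than at the start, as expected. Between the strokes it was back at its starting height.
- **Jack position:** measured after I let go, the saddle was within about 3 mm of the ring, and the jack had not visibly moved since. I did not measure its tilt; it looks upright in the pictures.
- **Other things on the bench:** none looked moved when I compared pictures by eye.

**What disagreed or went wrong:**
- **Fingertip height:** the pictures showed the fingertips about 20 mm above the reported tool point, while the description puts them 19 mm below it. The first grip on the drawer bar closed on nothing, so I lowered all later heights to match.
- **Drawer pull:** my pull ran past the stop and the wrist read 56 N along the pull (about 71 N in total), under the 120 N limit. The arm had moved 136 mm by then, and the pictures showed the drawer open.
- **Finger contact:** while going down to grip the drawer bar there was a light contact of about 6 N, probably a finger against the drawer front.

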